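# Lay the separator on a relief tile in the sprung drying tray and stack the next tile

## Robot

A 6-joint arm with a two-finger parallel gripper is mounted at the origin on a cart in front of the work surface, level with it; the furniture and walls round the work are solid. World frame = base frame: x ahead of the robot, y to its left, z up, the work surface at z = 0. Lengths are in m, angles in rad, forces in N, time in s.
With the tool pointing down it reaches from about 0.425 to 0.95 m from the base axis. Payload 3.5 kg.
Tool frame: the origin (TCP) lies on the centre line of the jaws, within the pads' length; the fingertips stand 14 mm ahead of it and the grasp point (between the pads) lies 5 mm behind it (tips_ahead is the distance from the TCP to the fingertips, in m); y points along the fingers, z is the direction in which the jaws open and shut, and the axes are right-handed (so a half turn about y gives the same grasp; the last joint's range is limited). The gripper opens to 85 mm and grips with 20 to 120 N. Pads are 22 mm wide; open, the fingers measure 114 mm over their backs; the gripper's body (76 mm by 85 mm) begins 54 mm behind the grasp point. The pads swing forward as they close: fully open they stand 13 mm farther back than shut.
Start: joints at [1.051, 0.286, 1.577, -0, 1.279, -0.15], TCP at [0.244, 0.629, 0.245] pointing down, gripper open.
Joint ranges: [-2.77, 2.77], [-0.9, 2.22], [0.21, 2.48], [-1.53, 4.67], [0.24, 2.81], [-2.84, 2.84]. Speed limits (rad/s): [2.79, 2.79, 3.14, 3.14, 3.14, 3.14].

## Interface

Orientations are given as a unit quaternion [x, y, z, w].
In Python, from plant import get_state, read_camera, sign_off, tips_ahead gives the robot as it stands.
- The arm moves only by the tool send_rows, never from a script. Its argument "plan" is a list of rows, each a list of 2 entries, a list of its own where there are three numbers: the shift along the tool's x, y, z in units of 12 cm (1.0 is 12 cm), then the turn, a rotation vector about the tool's x, y, z in units of 360 degrees (1.0 is 360 degrees). In form: [[[tx, ty, tz], [rx, ry, rz]], ...]. A call has 1 to 12 rows; each row shifts and turns the commanded pose from where the row before left it, along the tool's axes as they then stand; what a row does not reach is not made up. A row lasts 1/10 s, in which the tool goes at most 50 mm and 8.59 degrees, less where a joint would pass 70% of its speed; a pose out of reach is approached as far as the arm can. A call with a number of a shift or a turn outside -1 to 1 is refused whole. A call with a gripper value outside its range is refused whole. "gripper" is the closure, from 0 (fully open) to 1 (shut), set as the call begins (left out, the last holds). The fingers move at their own pace and stop on an object; "grip_force" is the grip in N (left out, the last holds). Time passes only in rows, so rows that do not move let the fingers close. It gives the time, the measured TCP pose, the force and the opening at its end, in the units of the state.
- get_state(): the state, without advancing time (a new reading comes with each control period).
- read_camera(name): name is "side" or "top" or "wrist"; returns a dict with "img" (400x640x3 uint8, blue, green, red), "fx", "fy", "cx", "cy" (pixels), "D" ([k1, k2, p1, p2, k3] as OpenCV has them; the pictures are not rectified), "world_from_camera" (4x4, takes a point from camera to world coordinates); the wrist camera has in their place "mount" (4x4, takes a point from camera to tool coordinates, whose origin is the TCP and whose axes are the tool frame's). Camera axes: x right, y down, z forward; pixel columns grow to the right and rows downward; lengths in m; the calibration is good to about 2 mm. A picture is of the moment at which its call begins: read the wrist's pose just before it. There is no depth.
- sign_off(): hands the job in, once; it reports no verdict.
The state is a dict: "time": time; "qpos": joint angles; "dq": joint speeds; "joint_efforts": joint torques, N m; "eef_pos": TCP position; "tcp_rot": TCP orientation; "contact_force": force on the tool from outside, world axes, zero at the start; "wrist_torque": the same for the moment, N m; "opening": opening from 0.0 (shut) to 1.0 (fully open).
Only numpy, scipy, OpenCV 4.12 (cv2) and the standard library are available. Lean on these libraries where they do the work, as an engineer would, in place of code of your own. Each camera call takes 0.05 s, during which the arm holds its last target. There are 200 camera calls.

## Task

Build up the drying stack: take the thin wooden separator sheet from the sloped rack and lay it on the tile already in the sprung drying tray, then take the relief tile from the rack and lay it face up on the sheet. Each piece goes in between fence and follower: its low near end gently presses the sprung follower back a little, never right back to its stop, then its far end is let down; it must finish flat, flush with the others against the fence. Do not force the brittle tiles; leave the cups and the bowl alone.

Things in the scene. Friction and masses are not known exactly. Their poses are not given: they have to be found in the camera images.
- tray: wooden drying tray, fixed. Origin: on the bench under its middle; x runs along the pieces to the fence (away from the robot), y left, z up. Base board 10 mm thick, 128 mm wide; two bearers at y = +-17 mm carry the stack at z = 30 mm. Four side blocks (45 < |x| < 65 mm, inner faces at y = +-37 mm, tops z = 62 mm): 4 mm play beside the sheet, 7 mm beside a tile. For |x| < 45 mm the sides are open for fingers.
- tray_home (a point): point 30 mm above the tray's origin; same axes. Round the stack lies a sprung cramp frame: end fence and spring block tied by two low rods. It can sit up to 10 mm either way along the tray, which is NOT reported: feel or see it. A 60 mm wide tile is already in it. Undersides when home: z = 12 mm (sheet), 18 mm (tile); x = the frame's unknown shift, within +-10 mm; y within the side blocks.
- follower (a joint): sprung plate (56 mm wide, top z = 62 mm of the tray) 160 mm at 0 from the fence (top z = 64 mm); its face is at x = -80 mm of the tray plus the frame's unknown shift. Value in m grows as it is pressed to the robot, hard stop at 0.013; keep it under 0.010. 4 N at 0, 0.25 N/mm more. 2 to 6 mm lets a 160 mm piece down inside the fence; let go, it is pushed flush. Both faces are slippery plastic.
- rack: wooden rack, fixed. Origin: on the bench under the middle of its two lanes, x away from the robot. Lanes at y = +65 and -65 mm, their bearing plane 70 mm above the origin, rising away from the robot at 30 degrees. In each lane a piece lies on two bearers 20 mm deep, its long edges overhanging them by 7 to 10 mm for the fingers; a ledge (14 mm thick, 8 mm above the plane) stops its low end.
- shelf_edge (a point): middle of the front edge, on the underside, of the ware shelf over the lanes: x = 10, z = 190 mm of the rack; the shelf is 12 mm thick, 300 mm wide and reaches 130 mm back from here. A hand gets to the middle of a piece only when leaning to the robot, about square to the slope; lift the piece a little off the slope, then draw it out to the robot.
- sheet: separator sheet: plain wooden board, 160 mm long (its x), 66 mm wide (its y), 6 mm thick, about 0.07 kg; 3 mm wider than the tiles on each side, so fingers that reach below it clear the first tile. Origin: centre of its underside, z out of its upper face. At the start in one lane of the rack (either one), x pointing up the slope, low end at the ledge.
- tile: second relief tile: terracotta, 160 mm long (its x), 60 mm wide (its y), 12 mm thick, about 0.22 kg, raised rim and lozenges on its face; otherwise a plain block. Hold it by the upper part of its edges: fingertips reaching below its underside would come down on the sheet. Origin: centre of its underside, z out of its face. At the start face up in the other lane, x pointing up the slope, low end at the ledge.
- egg_cup: bystander: small white cup, 48 mm wide, 42 mm high, on the rack's shelf; origin: centre of its underside
- grey_cup: bystander: blue-grey cup, 83 mm wide, 65 mm high, on the bench between tray and rack; origin: centre of its underside
- dark_bowl: bystander: bowl, black outside, 125 mm wide, 59 mm high, on the rack's shelf; origin: centre of its underside

How it is judged:
By the outcome, as a careful person would: the job done as asked, in the order asked, and still so for the second after the job is handed in, with the robot touching nothing.
It also fails if it takes over 64 s, if anything falls off the work surface, if the arm or the gripper's body presses on something with over 40 N, if the wrist force passes 120 N, or if a joint passes its speed limit or range.

## Working session

There is one attempt and no reset: what is moved stays moved. The work goes in short steps, Python scripts to look and compute and a tool call to move; the robot and the scene stay as the last step left them, time stands still between calls to the robot, and variables do not carry over. Pictures are saved under pics/ and viewed, about 8 in all and at most 12, crops included, and the job is handed in when it is done.

Besides the shell and the picture viewer there is one more tool, called after "Emit:" as name(argument=value, ...), one argument or row to a line, values as JSON. send_rows: Moves the arm, as the interface text tells. Its arguments: {"type":"object","properties":{"plan":{"type":"array"},"gripper":{"type":"number"},"grip_force":{"type":"number"}},"required":["plan"]}

```bash
ls; mkdir -p pics; python3 - <<'E'
from plant import *
import cv2,numpy as np
s=get_state();print(s, tips_ahead() if callable(tips_ahead) else tips_ahead)
for n in ("top","side","wrist"):
    c=read_camera(n);cv2.imwrite(f"pics/{n}0.png",c["img"])
    print(n,{k:(np.round(v,4).tolist() if not isinstance(v,str) else v) for k,v in c.items() if k!="img"})
E
```

```text
pics
{'time': 0.0, 'qpos': array([ 1.05095688e+00,  2.87171825e-01,  1.57817927e+00, -5.19422975e-06,
        1.27860894e+00, -1.50033857e-01]), 'dq': array([ 8.33894215e-05,  1.72637605e-05, -2.32664076e-03,  5.28662772e-04,
       -1.40386871e-03, -2.02448729e-03]), 'joint_efforts': array([-9.00477353e-04, -4.05973506e+01, -2.92628378e+01, -1.88454501e-04,
        5.76702048e-03,  4.17882134e-06]), 'eef_pos': array([0.24364761, 0.62881956, 0.24394181]), 'tcp_rot': array([ 0.6958442 , -0.13027513,  0.1297282 , -0.69426208]), 'contact_force': array([-1.45065247,  0.14819098, -0.69333559]), 'wrist_torque': array([ 0.00201524, -0.03979287, -0.01780103]), 'opening': 1.000250036300821} 0.014
top {'fx': 468.2153, 'fy': 468.2153, 'cx': 321.5559, 'cy': 202.0272, 'D': [-0.1362, 0.0, 0.0, 0.0, 0.0], 'world_from_camera': [[-0.0022, -0.9867, 0.1625, 0.4519], [-0.9999, 0.0047, 0.0151, -0.1692], [-0.0157, -0.1625, -0.9866, 1.1385], [0.0, 0.0, 0.0, 1.0]]}
side {'fx': 439.9447, 'fy': 439.9447, 'cx': 326.0054, 'cy': 195.5956, 'D': [-0.0709, 0.0, 0.0, 0.0, 0.0], 'world_from_camera': [[-0.987, -0.068, 0.1454, 0.4748], [-0.159, 0.538, -0.8278, 0.6513], [-0.0219, -0.8402, -0.5418, 0.6596], [0.0, 0.0, 0.0, 1.0]]}
wrist {'fx': 327.3608, 'fy': 327.3608, 'cx': 322.4684, 'cy': 199.4663, 'D': [-0.0086, 0.0, 0.0, 0.0, 0.0], 'mount': [[0.0001, 0.9605, 0.2782, -0.0702], [0.0004, -0.2782, 0.9605, -0.1276], [1.0, -0.0, -0.0004, 0.0007], [0.0, 0.0, 0.0, 1.0]]}
```

View pics/top0.png

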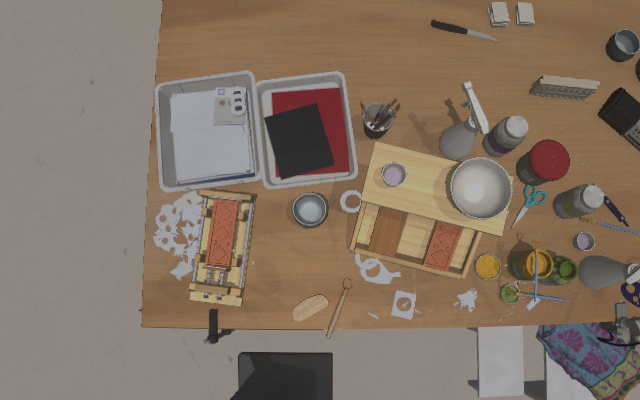

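View pics/side0.png

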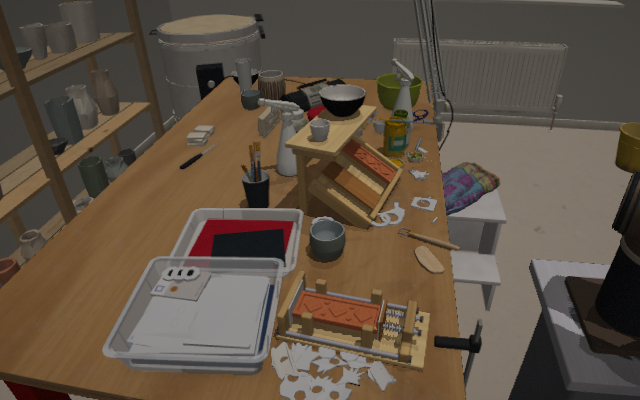

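The top view shows the tray at about (222,245) with its tile. The rack is at about (430,210), with the sheet (brown) in the left lane at (388,230), the tile (orange) in the right lane at (445,245), and the grey cup at (310,210). I'll enlarge both regions to pick corners.

```bash
cat > h.py <<'E'
import numpy as np,cv2
from plant import *
from scipy.spatial.transform import Rotation as R
def ray(c,uv,T=None):
    K=np.array([[c["fx"],0,c["cx"]],[0,c["fy"],c["cy"]],[0,0,1]])
    p=cv2.undistortPoints(np.array(uv,float).reshape(-1,1,2),K,np.array(c["D"]))[:,0]
    T=np.array(c["world_from_camera"]) if T is None else T
    d=np.c_[p,np.ones(len(p))]@T[:3,:3].T
    return T[:3,3],d
def onz(c,uv,z,T=None):
    o,d=ray(c,uv,T); return o+d*((z-o[2])/d[:,2])[:,None]
def onplane(c,uv,p0,n,T=None):
    o,d=ray(c,uv,T); return o+d*(((p0-o)@n)/(d@n))[:,None]
def proj(c,P,T=None):
    T=np.array(c["world_from_camera"]) if T is None else T
    Ti=np.linalg.inv(T)
    K=np.array([[c["fx"],0,c["cx"]],[0,c["fy"],c["cy"]],[0,0,1]])
    return cv2.projectPoints(np.array(P,float).reshape(-1,1,3),cv2.Rodrigues(Ti[:3,:3])[0],Ti[:3,3],K,np.array(c["D"]))[0][:,0]
def tri(c1,uv1,c2,uv2):
    out=[]
    o1,D1=ray(c1,uv1);o2,D2=ray(c2,uv2)
    for a,b in zip(D1,D2):
        A=np.c_[a,-b];t=np.linalg.lstsq(A,o2-o1,rcond=None)[0]
        p,q=o1+a*t[0],o2+b*t[1];out.append(np.r_[(p+q)/2,np.linalg.norm(p-q)])
    return np.array(out)
def wristT(c,s=None):
    s=s or get_state();T=np.eye(4);T[:3,:3]=R.from_quat(s["tcp_rot"]).as_matrix();T[:3,3]=s["eef_pos"]
    return T@np.array(c["mount"])
E
python3 - <<'E'
import cv2,numpy as np
a=cv2.imread("pics/top0.png")
def crop(a,x,y,w,h,k):
    b=cv2.resize(a[y:y+h,x:x+w],None,fx=k,fy=k,interpolation=cv2.INTER_CUBIC)
    for i in range(0,w,20): cv2.putText(b,str(x+i),(i*k,8),0,.3,(0,0,255),1); cv2.line(b,(i*k,0),(i*k,h*k),(0,0,0) if 0 else (255,255,0),1) if i%20==0 and 0 else 0
    for i in range(0,h,20): cv2.putText(b,str(y+i),(0,i*k+4),0,.3,(0,0,255),1)
    return b
t=crop(a,180,180,85,130,4); r=crop(a,345,135,170,150,4)
t=cv2.copyMakeBorder(t,0,80,0,0,0)
H=600
im=np.zeros((600,800,3),np.uint8)
t=crop(a,183,185,76,125,4); r=crop(a,345,138,172,145,2)
r=cv2.resize(a[138:283,345:517],(490,413),interpolation=cv2.INTER_CUBIC)
im[:500,:304]=t; im[:413,308:798]=r
cv2.imwrite("pics/c1.png",im); print(490/172)
E
```

```text
2.8488372093023258
```

View pics/c1.png

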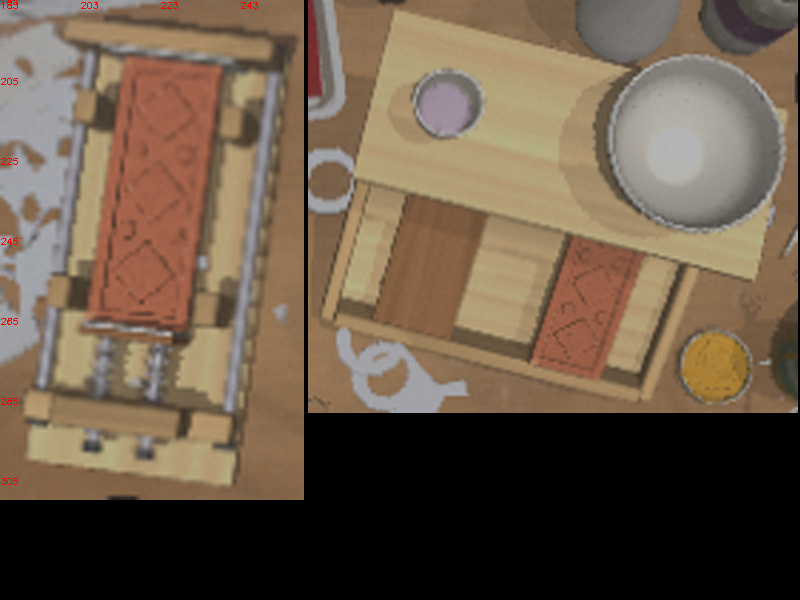

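```bash
python3 - <<'E'
from h import *
c=read_camera("top")
np.set_printoptions(precision=4,suppress=True)
t=onz(c,[(213.5,200.5),(238.5,201.5),(229.75,267.5),(205.5,265.5)],.042); print(t)
ax=(t[0]+t[1]-t[2]-t[3])/2; print("tile ctr",t.mean(0),"len",np.linalg.norm(ax),"wid",np.linalg.norm(t[0]-t[1]),np.linalg.norm(t[3]-t[2]),"yaw",np.degrees(np.arctan2(ax[1],ax[0])))
f=lambda L:[(345+(x-308)/2.849,138+y/2.849) for x,y in L]
s=onz(c,f([(355,180),(755,280)]),.202); d=s[0]-s[1]; yaw=np.arctan2(d[1],d[0])-np.pi/2
print("shelf",s,np.linalg.norm(d),"yaw",np.degrees(yaw))
ex=np.array([np.cos(yaw),np.sin(yaw),0]);ey=np.array([-ex[1],ex[0],0])
o=s.mean(0)-.010*ex; o[2]=0; print("rack origin",o)
M=np.c_[ex,ey,[0,0,1]]
n=M@np.array([-.5,0,np.cos(np.pi/6)])
for nm,th,L in(("sheet",.006,[(407,195),(373,318),(450,335),(485,215)]),("tile",.012,[(568,235),(530,360),(603,380),(645,250)])):
    p=onplane(c,f(L),o+[0,0,.07]+n*th,n); q=(p-o)@M
    print(nm,q, "along", q[:,0]/np.cos(np.pi/6))
# tray fence front etc
g=lambda L:[(183+x/4,185+y/4) for x,y in L]
print("fence top near edge z64",onz(c,g([(62,40),(270,60)]),.064))
print("base near end corners z10",onz(c,g([(28,455),(233,485)]),.01))
print("blocks tops", onz(c,g([(96,105),(222,122),(70,290),(198,308)]),.062))
E
```

```text
[[0.6375 0.1071 0.042 ]
 [0.6348 0.0462 0.042 ]
 [0.4779 0.0633 0.042 ]
 [0.4823 0.1215 0.042 ]]
tile ctr [0.5581 0.0845 0.042 ] len 0.15683870009565648 wid 0.060952274134952286 0.05829380521013057 yaw -5.753530737932526
shelf [[ 0.6075 -0.2358  0.202 ]
 [ 0.5338 -0.5217  0.202 ]] 0.295242875599779 yaw -14.464786955883202
rack origin [ 0.561  -0.3763  0.    ]
sheet [[ 0.0279  0.1018  0.093 ]
 [-0.069   0.1016  0.0371]
 [-0.0672  0.0368  0.0381]
 [ 0.0275  0.0379  0.0928]] along [ 0.0322 -0.0796 -0.0776  0.0317]
tile [[ 0.0269 -0.0287  0.0994]
 [-0.0716 -0.0313  0.0425]
 [-0.073  -0.094   0.0417]
 [ 0.0299 -0.0907  0.1011]] along [ 0.031  -0.0826 -0.0843  0.0345]
fence top near edge z64 [[0.6472 0.1382 0.064 ]
 [0.6345 0.0136 0.064 ]]
base near end corners z10 [[0.4028 0.1661 0.01  ]
 [0.3865 0.0405 0.01  ]]
blocks tops [[0.6086 0.1168 0.062 ]
 [0.5983 0.0414 0.062 ]
 [0.5001 0.1286 0.062 ]
 [0.4901 0.053  0.062 ]]
```

Emit:
send_rows(
  plan=[
    [[0.241,0.008,-0.21],[0,-0.0027,0]],
    [[0.238,0.008,-0.214],[0,-0.0027,0]],
    [[0.234,0.008,-0.218],[0,-0.0026,0]],
    [[0.231,0.008,-0.222],[0,-0.0027,0]],
    [[0.227,0.008,-0.226],[0,-0.0026,0]],
    [[0.223,0.008,-0.23],[0,-0.0027,0]],
    [[0.219,0.008,-0.234],[0,-0.0026,0]],
    [[0.215,0.008,-0.237],[0,-0.0027,0]],
    [[0.211,0.008,-0.241],[0,-0.0026,0]],
    [[0.207,0.008,-0.244],[0,-0.0027,0]],
    [[0.203,0.007,-0.248],[0,-0.0026,0]],
    [[0.199,0.008,-0.251],[0,-0.0027,0]],
  ],
  gripper=0,
)

```text
time: 1.4
eef_pos: [0.4589, 0.2198, 0.2339]
tcp_rot: [-0.705, 0.059, -0.06, 0.705]
contact_force: [0.6, 1.0, -0.3]
opening: 1.001
```

Emit:
send_rows(
  plan=[
    [[0.195,0.007,-0.254],[0,-0.0026,0]],
    [[0.191,0.007,-0.257],[0,-0.0027,0]],
    [[0.186,0.008,-0.261],[0,-0.0026,0]],
    [[0.182,0.007,-0.263],[0,-0.0027,0]],
    [[0,0,0],[0,0,0]],
    [[0,0,0],[0,0,0]],
  ],
)

```text
time: 2.0
eef_pos: [0.5302, 0.0848, 0.2301]
tcp_rot: [-0.706, 0.037, -0.037, 0.706]
contact_force: [-0.2, -0.4, 0.3]
opening: 0.998
```

```bash
python3 - <<'E'
from path import *
s=get_state();c=read_camera("wrist")
print(s["time"],s["eef_pos"],s["dq"],s["contact_force"])
np.save("pics/w1T.npy",wristT(c,s))
cv2.imwrite("pics/w1.png",c["img"])
im=cv2.rotate(c["img"],cv2.ROTATE_180); cv2.imwrite("pics/w1r.png",cv2.resize(im,(800,500)))
E
```

```text
2.0 [0.5302 0.0848 0.2301] [ 0.0347 -0.011   0.0117  0.0039  0.0038 -0.0002] [-0.2344 -0.3981  0.2546]
```

View pics/w1r.png

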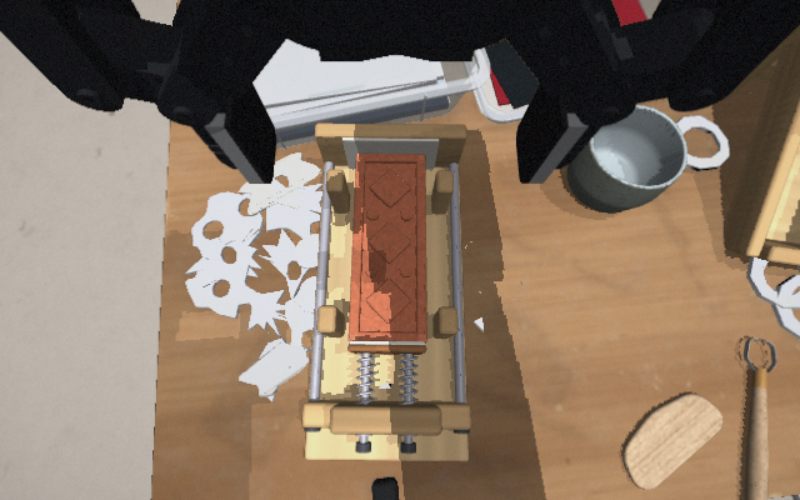

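The view shows the tray clearly, with its tile between x 350-427 and y 154-342 in the rotated 800x500 picture. The fence is at the top and the follower's white face is at y≈346. Next I'll mask the tile for its exact pose.

```bash
python3 - <<'E'
from path import *
c=read_camera("wrist");T=np.load("pics/w1T.npy");im=cv2.imread("pics/w1.png")
h=cv2.cvtColor(im,cv2.COLOR_BGR2HSV)
m=((h[...,0]<10)&(h[...,1]>120)&(h[...,2]>40)).astype(np.uint8)
# region of tile: rot pic x 340..440,y 145..352 -> orig
x0,x1,y0,y1=int(640-440/1.25),int(640-340/1.25),int(400-360/1.25),int(400-140/1.25)
M=np.zeros_like(m);M[y0:y1,x0:x1]=m[y0:y1,x0:x1]
M=cv2.morphologyEx(M,cv2.MORPH_CLOSE,np.ones((7,7)))
cn=max(cv2.findContours(M,cv2.RETR_EXTERNAL,cv2.CHAIN_APPROX_NONE)[0],key=cv2.contourArea)
W=onz(c,cn[:,0],.042,T)[:,:2].astype(np.float32)
r=cv2.minAreaRect(W);print(r);print(cv2.boxPoints(r))
R2=R.from_euler("z",-TR_YAW).as_matrix()[:2,:2]
a=W@R2.T; print("tray-yaw frame extents",a.min(0),a.max(0), a.mean(0)); 
# edges vs x: left/right at slices
for lo in np.arange(a[:,0].min()+.01,a[:,0].max()-.01,.035):
    k=a[(a[:,0]>lo)&(a[:,0]<lo+.02)]; print(round(lo,3),k[:,1].min(),k[:,1].max())
g=lambda L:[(640-x/1.25,400-y/1.25) for x,y in L]
pt=onz(c,g([(345,172),(437,172),(337,308),(436,310)]),.062,T)[:,:2]@R2.T;print("block inner tops ~(far edge L,R; near L,R)",pt)
pt=onz(c,g([(316,134),(467,134)]),.064,T)[:,:2]@R2.T;print("fence",pt)
pt=onz(c,g([(351,346),(423,346)]),.062,T)[:,:2]@R2.T;print("follower face top",pt)
pt=onz(c,g([(305,459),(468,459)]),.010,T)[:,:2]@R2.T;print("base near end",pt)
# same tile colour via top cam
c=read_camera("top");h=cv2.cvtColor(c["img"],cv2.COLOR_BGR2HSV)
m=((h[...,0]<10)&(h[...,1]>120)).astype(np.uint8)
for nm,(x0,x1,y0,y1) in dict(tray=(195,245,190,275),rack=(415,465,205,290)).items():
    M=np.zeros_like(m);M[y0:y1,x0:x1]=m[y0:y1,x0:x1];print(nm,M.sum())
    if nm=="tray" and M.sum()>500:
        cn=max(cv2.findContours(M,cv2.RETR_EXTERNAL,cv2.CHAIN_APPROX_NONE)[0],key=cv2.contourArea)
        print(cv2.minAreaRect(onz(c,cn[:,0],.042)[:,:2].astype(np.float32)))
E
```

```text
((0.5589733123779297, 0.08773389458656311), (0.05901600420475006, 0.15781435370445251), 83.35343933105469)
[[0.4772 0.0676]
 [0.6339 0.0493]
 [0.6408 0.1079]
 [0.484  0.1262]]
tray-yaw frame extents [0.4677 0.1148] [0.6258 0.1751] [0.5432 0.1447]
0.478 0.11661783791328112 0.1751237086768817
0.513 0.11585328742634338 0.17447042719045208
0.548 0.11508396030029946 0.17412844781501693
0.583 0.11537106715181637 0.17343977647947112
block inner tops ~(far edge L,R; near L,R) [[0.5994 0.1805]
 [0.5993 0.1072]
 [0.4911 0.1827]
 [0.4895 0.1111]]
fence [[0.6326 0.205 ]
 [0.6324 0.0819]]
follower face top [[0.4642 0.1718]
 [0.4641 0.121 ]]
base near end [[0.3817 0.2106]
 [0.3814 0.0846]]
tray 1091
((0.5595398545265198, 0.08578908443450928), (0.059812385588884354, 0.15654492378234863), 83.04051208496094)
rack 1097
```

```bash
python3 - <<'E'
from path import *
Q=tool(RK_YAW,np.pi/6); u,n=Q.apply([1,0,0]),-Q.apply([0,1,0])
P=rk([0,.069,.07])-.035*u+.11*n; print(P)
plan([(P,Q,11)])
E
```

```text
[ 0.4956 -0.2882  0.1478]
[[0.003,0.062,-0.285],[-0.0006,0.0021,-0.0076]],
[[0.004,0.064,-0.285],[-0.0006,0.0021,-0.0076]],
[[0.005,0.065,-0.284],[-0.0006,0.0021,-0.0076]],
[[0.005,0.066,-0.284],[-0.0006,0.0021,-0.0076]],
[[0.006,0.068,-0.284],[-0.0006,0.0022,-0.0075]],
[[0.006,0.069,-0.283],[-0.0006,0.0021,-0.0076]],
[[0.007,0.07,-0.283],[-0.0006,0.0022,-0.0075]],
[[0.007,0.072,-0.283],[-0.0005,0.0021,-0.0076]],
[[0.008,0.073,-0.282],[-0.0006,0.0022,-0.0075]],
[[0.008,0.075,-0.282],[-0.0005,0.0021,-0.0076]],
[[0.008,0.075,-0.281],[-0.0006,0.0022,-0.0075]],
```

Emit:
send_rows(
  plan=[
    [[0.003,0.062,-0.285],[-0.0006,0.0021,-0.0076]],
    [[0.004,0.064,-0.285],[-0.0006,0.0021,-0.0076]],
    [[0.005,0.065,-0.284],[-0.0006,0.0021,-0.0076]],
    [[0.005,0.066,-0.284],[-0.0006,0.0021,-0.0076]],
    [[0.006,0.068,-0.284],[-0.0006,0.0022,-0.0075]],
    [[0.006,0.069,-0.283],[-0.0006,0.0021,-0.0076]],
    [[0.007,0.07,-0.283],[-0.0006,0.0022,-0.0075]],
    [[0.007,0.072,-0.283],[-0.0005,0.0021,-0.0076]],
    [[0.008,0.073,-0.282],[-0.0006,0.0022,-0.0075]],
    [[0.008,0.075,-0.282],[-0.0005,0.0021,-0.0076]],
    [[0.008,0.075,-0.281],[-0.0006,0.0022,-0.0075]],
    [[0,0,0],[0,0,0]],
  ],
)

```text
time: 3.35
eef_pos: [0.4947, -0.2906, 0.1468]
tcp_rot: [0.701, 0.094, 0.269, -0.654]
contact_force: [0.5, 0.6, 0.6]
opening: 1.0
```

```bash
python3 - <<'E'
from path import *
s=get_state();c=read_camera("wrist")
print(s["time"],s["eef_pos"],s["qpos"],s["dq"])
np.save("pics/w2T.npy",wristT(c,s))
cv2.imwrite("pics/w2.png",c["img"])
im=cv2.rotate(c["img"],cv2.ROTATE_180); cv2.imwrite("pics/w2r.png",cv2.resize(im,(800,500)))
E
```

```text
3.35 [ 0.4947 -0.2906  0.1468] [-0.8205 -0.0362  2.1899  0.4982  0.593  -2.4952] [ 0.0547 -0.0274  0.0051 -0.0567  0.057   0.0912]
```

View pics/w2r.png

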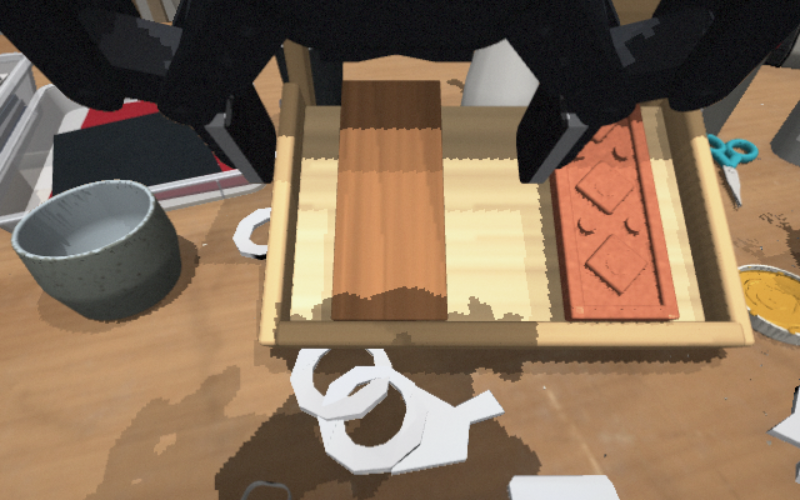

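The sheet fills x 332-447, y 80-320 in the rotated picture. The tile's low corners are at (568,320) and (678,317), and both pieces sit against the ledge. I'll work out the sheet's position relative to the tool.

```bash
python3 - <<'E'
from path import *
c=read_camera("wrist");T=np.load("pics/w2T.npy")
g=lambda L:[(640-x/1.25,400-y/1.25) for x,y in L]
Q=tool(RK_YAW,np.pi/6); u,n,ey=Q.apply([1,0,0]),-Q.apply([0,1,0]),Q.apply([0,0,1])
o=RKO+[0,0,.07]
for nm,th,L in(("sheet",.006,[(342,80),(332,318),(447,320),(441,80)]),("tile",.012,[(568,319),(678,317)])):
    p=onplane(c,g(L),o+n*th,n,T)-o; print(nm,np.c_[p@u,p@ey,p@n])
s=get_state();q=s["eef_pos"]-o;print("tcp u,y,n",q@u,q@ey,q@n, "rot err",np.degrees((Q.inv()*R.from_quat(s["tcp_rot"])).as_rotvec()))
# grasp: TCP over sheet centre, tips 4mm below underside => tcp n = .014-.004
E
```

```text
sheet [[ 0.0793  0.103   0.006 ]
 [-0.0788  0.1033  0.006 ]
 [-0.0801  0.0389  0.006 ]
 [ 0.0792  0.0368  0.006 ]]
tile [[-0.0806 -0.0266  0.012 ]
 [-0.0798 -0.0875  0.012 ]]
tcp u,y,n -0.03498410135521845 0.06883102113593148 0.10989627316194242 rot err [0.0027 0.0779 0.0567]
```

```bash
python3 - <<'E'
from path import *
Q=tool(RK_YAW,np.pi/6); u,n,ey=Q.apply([1,0,0]),-Q.apply([0,1,0]),Q.apply([0,0,1])
plan([(RKO+[0,0,.07]+.0702*ey+.045*n,Q,5)])
E
```

```text
[[0.058,0.108,0.002],[-0,-0,-0]],
[[0.059,0.108,0.002],[-0,-0.0001,-0]],
[[0.058,0.108,0.003],[-0,-0,-0.0001]],
[[0.058,0.108,0.002],[-0,-0.0001,-0]],
[[0.059,0.109,0.003],[-0,-0,-0.0001]],
```

Emit:
send_rows(
  plan=[
    [[0.058,0.108,0.002],[0,0,0]],
    [[0.059,0.108,0.002],[0,-0.0001,0]],
    [[0.058,0.108,0.003],[0,0,-0.0001]],
    [[0.058,0.108,0.002],[0,-0.0001,0]],
    [[0.059,0.108,0.003],[0,0,-0.0001]],
    [[0,0,0],[0,0,0]],
  ],
  gripper=0.12,
  grip_force=25,
)

```text
time: 4.05
eef_pos: [0.5583, -0.3013, 0.1091]
tcp_rot: [0.701, 0.097, 0.267, -0.655]
contact_force: [0.3, 0.3, 0.9]
opening: 0.878
```

```bash
python3 - <<'E'
from path import *
import plant
s=get_state();c=read_camera("wrist");op=s["opening"]
T=wristT(c,s);np.save("pics/w3T.npy",T);cv2.imwrite("pics/w3.png",c["img"])
print(s["time"],s["eef_pos"],op,plant.tips_ahead,s["contact_force"])
im=cv2.resize(c["img"],None,fx=3,fy=3,interpolation=cv2.INTER_CUBIC)
M=np.array(c["mount"])
for y,col in((0,(0,255,0)),(.005,(255,255,0)),(.010,(255,0,255)),(.014,(0,0,255))):
  for sg in(1,-1):
    for x in(-.011,.011):
      uv=proj(c,[[x,y,sg*.0425*op]],M)[0]*3; cv2.circle(im,tuple(int(v) for v in uv),3,col,-1)
im=cv2.rotate(im,cv2.ROTATE_180)
a=im[150:650,500:900];b=im[150:650,1060:1460]
cv2.imwrite("pics/c3.png",np.hstack([a,b]))
E
```

```text
4.05 [ 0.5583 -0.3013  0.1091] 0.8780024136393625 0.014 [0.3495 0.2949 0.947 ]
```

View pics/c3.png

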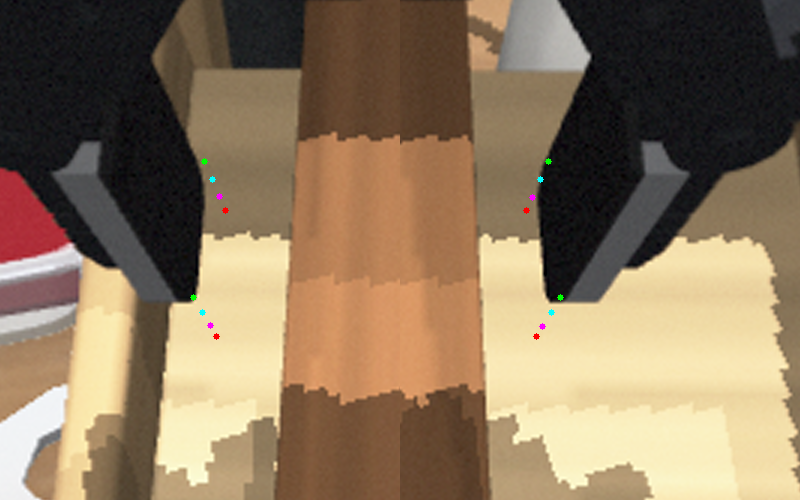

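```bash
python3 - <<'E'
from path import *
Q=tool(RK_YAW,np.pi/6); u,n,ey=Q.apply([1,0,0]),-Q.apply([0,1,0]),Q.apply([0,0,1])
plan([(RKO+[0,0,.07]+.0702*ey+.0025*n,Q,4)])
E
```

```text
[[-0.002,0.089,-0.003],[-0,0.0001,0]],
[[-0.002,0.089,-0.003],[-0.0001,0.0001,0]],
[[-0.002,0.088,-0.003],[-0,0.0001,0.0001]],
[[-0.001,0.089,-0.003],[-0.0001,0.0002,0]],
```

Emit:
send_rows(
  plan=[
    [[-0.002,0.089,-0.003],[0,0,0]],
    [[-0.002,0.089,-0.003],[0,0.0001,0]],
    [[-0.002,0.088,-0.003],[0,0.0001,0]],
    [[-0.001,0.089,-0.003],[0,0.0002,0]],
    [[0,0,0],[0,0,0]],
  ],
)

```text
time: 4.6
eef_pos: [0.576, -0.3096, 0.0699]
tcp_rot: [0.7, 0.094, 0.268, -0.655]
contact_force: [0.3, 0.2, 0.2]
opening: 0.885
```

Emit:
send_rows(
  plan=[
    [[0,0,0],[0,0,0]],
    [[0,0,0],[0,0,0]],
    [[0,0,0],[0,0,0]],
    [[0,0,0],[0,0,0]],
    [[0,0,0],[0,0,0]],
  ],
  gripper=1,
  grip_force=25,
)

```text
time: 5.1
eef_pos: [0.5764, -0.3101, 0.0724]
tcp_rot: [0.701, 0.095, 0.269, -0.654]
contact_force: [-0.2, -0.8, -0.2]
opening: 0.765
```

```bash
python3 - <<'E'
from path import *
s=get_state();print(s["time"],s["eef_pos"],s["opening"],s["contact_force"],s["qpos"])
o=RKO+[0,0,.07]
Q=tool(RK_YAW,np.pi/6); u,n,ey=Q.apply([1,0,0]),-Q.apply([0,1,0]),Q.apply([0,0,1])
q=s["eef_pos"]-o;print("u,y,n",q@u,q@ey,q@n)
p=s["eef_pos"];q0=R.from_quat(s["tcp_rot"])
a=p+.014*n
ex=R.from_euler("z",RK_YAW).apply([1,0,0])
b=a-.15*ex+[0,0,.02]
# tray: tilt 12deg at high
plan([(a,q0,2),(b,q0,5)])
E
```

```text
5.1 [ 0.5764 -0.3101  0.0724] 0.7649116551837176 [-0.1517 -0.7625 -0.2293] [-0.733   0.2599  2.0297  0.5728  0.4399 -2.5203]
u,y,n -0.00018523811672204634 0.06795312363587536 0.002834159730585037
[[0,-0.058,-0],[0,0,0]],
[[0,-0.059,-0],[0,0,0]],
[[-0.2,-0.154,-0.001],[0,0,0]],
[[-0.199,-0.154,-0.001],[0,0,0]],
[[-0.2,-0.154,-0],[0,0,0]],
[[-0.199,-0.154,-0.001],[0,0,0]],
[[-0.2,-0.155,-0],[0,0,0]],
```

Emit:
send_rows(
  plan=[
    [[0,-0.058,0],[0,0,0]],
    [[0,-0.059,0],[0,0,0]],
    [[-0.18,-0.139,0],[0,0,0]],
    [[-0.18,-0.139,0],[0,0,0]],
    [[-0.18,-0.139,0],[0,0,0]],
    [[-0.18,-0.139,0],[0,0,0]],
    [[0,-0.05,0],[0,0,0]],
  ],
)

```text
time: 5.8
eef_pos: [0.4596, -0.2788, 0.1033]
tcp_rot: [0.7, 0.094, 0.269, -0.655]
contact_force: [-0.6, 0.5, -2.3]
opening: 0.763
```

```bash
cat >> path.py <<'E'
TY=np.radians(-6.4); TC=np.array([.5592,.0868,0])   # tile1 centre xy, yaw
def stack(x,z,tilt,y=0.0):
    "world point & tool rot for piece underside centre: near bottom edge at x,z in frame coords (x from tile centre)"
    Q=tool(TY,tilt);E=R.from_euler("z",TY)
    near=TC+E.apply([x,y,z]); return near+Q.apply([.08,0,0]),Q
def tcp(x,z,tilt,off,y=0.0,dx=0.0):
    "off: TCP height above underside along piece normal; dx: TCP offset along the piece"
    P,Q=stack(x,z,tilt,y); return P-Q.apply([0,1,0])*off+Q.apply([dx,0,0]),Q
E
python3 - <<'E'
from path import *
s=get_state();print(s["time"],s["eef_pos"],s["opening"],s["contact_force"],s["qpos"])
P,Q=tcp(-.078,.11,np.radians(12),.0028)
plan([(P+[0,0,.06],Q,12)])
print(P,np.degrees((R.from_quat(s["tcp_rot"]).inv()*Q).as_rotvec()))
E
```

```text
5.8 [ 0.4596 -0.2788  0.1033] 0.7630293911153577 [-0.6147  0.539  -2.2754] [-0.8637 -0.041   2.2914  0.6025  0.53   -2.6483]
[[0.032,-0.05,0.263],[0.0007,-0.0018,0.0042]],
[[0.033,-0.05,0.263],[0.0007,-0.0018,0.0042]],
[[0.035,-0.05,0.263],[0.0007,-0.0018,0.0041]],
[[0.037,-0.049,0.263],[0.0007,-0.0018,0.0042]],
[[0.039,-0.049,0.262],[0.0007,-0.0018,0.0041]],
[[0.04,-0.049,0.262],[0.0006,-0.0018,0.0042]],
[[0.042,-0.049,0.262],[0.0007,-0.0018,0.0041]],
[[0.043,-0.049,0.262],[0.0006,-0.0018,0.0042]],
[[0.045,-0.05,0.261],[0.0007,-0.0018,0.0041]],
[[0.047,-0.049,0.261],[0.0006,-0.0018,0.0042]],
[[0.049,-0.05,0.261],[0.0007,-0.0018,0.0041]],
[[0.05,-0.05,0.261],[0.0006,-0.0017,0.0042]],
[0.5589 0.0868 0.1294] [ 2.8862 -7.7658 17.9531]
```

Emit:
send_rows(
  plan=[
    [[0.032,-0.05,0.263],[0.0007,-0.0018,0.0042]],
    [[0.033,-0.05,0.263],[0.0007,-0.0018,0.0042]],
    [[0.035,-0.05,0.263],[0.0007,-0.0018,0.0041]],
    [[0.037,-0.049,0.263],[0.0007,-0.0018,0.0042]],
    [[0.039,-0.049,0.262],[0.0007,-0.0018,0.0041]],
    [[0.04,-0.049,0.262],[0.0006,-0.0018,0.0042]],
    [[0.042,-0.049,0.262],[0.0007,-0.0018,0.0041]],
    [[0.043,-0.049,0.262],[0.0006,-0.0018,0.0042]],
    [[0.045,-0.05,0.261],[0.0007,-0.0018,0.0041]],
    [[0.047,-0.049,0.261],[0.0006,-0.0018,0.0042]],
    [[0.049,-0.05,0.261],[0.0007,-0.0018,0.0041]],
    [[0.05,-0.05,0.261],[0.0006,-0.0017,0.0042]],
  ],
)

```text
time: 7.0
eef_pos: [0.5619, 0.0872, 0.191]
tcp_rot: [0.707, 0.036, 0.114, -0.697]
contact_force: [0.6, -0.5, -0.7]
opening: 0.764
```

Emit:
send_rows(
  plan=[
    [[0,0,0],[0,0,0]],
    [[0,0,0],[0,0,0]],
  ],
)

```text
time: 7.2
eef_pos: [0.5615, 0.0862, 0.1903]
tcp_rot: [0.707, 0.036, 0.113, -0.697]
contact_force: [-0.3, 0.2, -0.7]
opening: 0.761
```

```bash
python3 - <<'E'
from path import *
s=get_state();c=read_camera("wrist");T=wristT(c,s)
print(s["time"],s["eef_pos"],s["opening"],s["contact_force"],s["wrist_torque"])
P,Q=tcp(-.078,.11,np.radians(12),.0028)
print("err",(s["eef_pos"]-P-[0,0,.06]),np.degrees((Q.inv()*R.from_quat(s["tcp_rot"])).as_rotvec()))
cv2.imwrite("pics/w4.png",c["img"]);np.save("pics/w4T.npy",T)
t=read_camera("side")["img"];t2=read_camera("top")["img"];cv2.imwrite("pics/s4.png",t);cv2.imwrite("pics/t4.png",t2)
a=cv2.resize(cv2.rotate(c["img"],cv2.ROTATE_180),(400,250));a=cv2.rotate(c["img"],cv2.ROTATE_180)
b=cv2.resize(t[180:380,220:460],(480,400),interpolation=cv2.INTER_CUBIC)
im=np.zeros((600,800,3),np.uint8);im[:400,:480]=a[:,80:560];im[:267,480:800]=cv2.resize(b,(320,267))
im[267:567,480:800]=cv2.resize(t2[150:310,150:320],(320,300))
cv2.imwrite("pics/c4.png",im)
E
```

```text
7.2 [0.5615 0.0862 0.1903] 0.7613678441403045 [-0.3431  0.1825 -0.6647] [-0.0094  0.0945 -0.0292]
err [ 0.0026 -0.0006  0.0009] [-0.0793 -0.1196 -0.1798]
```

View pics/c4.png

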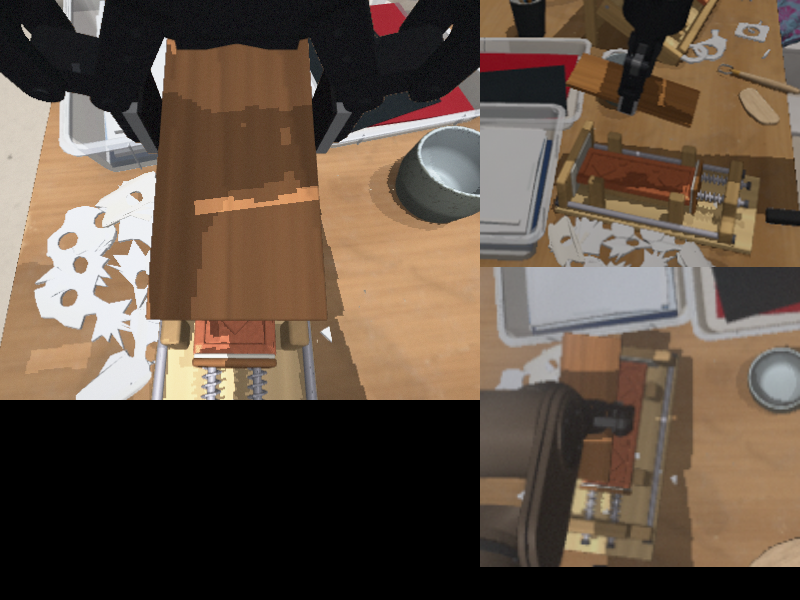

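```bash
python3 - <<'E'
from path import *
c=read_camera("wrist");M=np.array(c["mount"])
g=lambda L:[(640-x-80,400-y) for x,y in L]
for off in (.0028,):
  print(onplane(c,g([(147,318),(327,319),(160,130),(315,130)]),np.array([0,off-.006,0]),np.array([0,1.,0]),M))
E
```

```text
[[-0.0781 -0.0032  0.033 ]
 [-0.0784 -0.0032 -0.0315]
 [-0.0033 -0.0032  0.0332]
 [-0.0032 -0.0032 -0.0322]]
```

```bash
python3 - <<'E'
from path import *
t=np.radians(12)
a=plan([(*tcp(-.077,.065,t,.0028),6),(*tcp(-.077,.0445,t,.0028),5)])
E
```

```text
[[-0.031,0.142,0.003],[0.0001,-0,0]],
[[-0.031,0.142,0.003],[0,-0,0]],
[[-0.032,0.142,0.003],[0.0001,-0,0]],
[[-0.031,0.142,0.003],[0,-0,0]],
[[-0.032,0.142,0.002],[0.0001,-0.0001,0.0001]],
[[-0.031,0.142,0.003],[0,-0,0]],
[[-0.007,0.033,-0],[0,-0,0]],
[[-0.007,0.034,-0],[0,-0,0]],
[[-0.007,0.033,-0],[0,-0,0]],
[[-0.007,0.034,-0],[0,-0,0]],
[[-0.008,0.033,-0],[0,-0,0]],
```

Emit:
send_rows(
  plan=[
    [[-0.031,0.142,0.003],[0.0001,0,0]],
    [[-0.031,0.142,0.003],[0,0,0]],
    [[-0.032,0.142,0.003],[0.0001,0,0]],
    [[-0.031,0.142,0.003],[0,0,0]],
    [[-0.032,0.142,0.002],[0.0001,-0.0001,0.0001]],
    [[-0.031,0.142,0.003],[0,0,0]],
    [[0,0,0],[0,0,0]],
  ],
)

```text
time: 8.1
eef_pos: [0.5579, 0.0868, 0.0817]
tcp_rot: [0.707, 0.033, 0.111, -0.698]
contact_force: [0.3, 1.2, -1.7]
opening: 0.765
```

```bash
python3 - <<'E'
from path import *
s=get_state();print(s["time"],s["contact_force"],s["wrist_torque"])
t=np.radians(12)
P,Q=tcp(-.077,.065,t,.0028);print("err",R.from_euler("z",-TY).apply(s["eef_pos"]-P),np.degrees((Q.inv()*R.from_quat(s["tcp_rot"])).as_rotvec()))
a=plan([(*tcp(-.077,.0445,t,.0028),5)])
c=read_camera("wrist");cv2.imwrite("pics/w5.png",c["img"]);np.save("pics/w5T.npy",wristT(c,s))
cv2.imwrite("pics/s5.png",read_camera("side")["img"])
# predicted pixels of near-end corners
E
```

```text
8.1 [ 0.2793  1.2229 -1.6515] [ 0.0218  0.1611 -0.0014]
err [-0.0019 -0.0002 -0.0027] [-0.0325  0.0024  0.3192]
[[-0.003,0.03,0],[0,-0,-0.0002]],
[[-0.003,0.03,0],[0,-0,-0.0002]],
[[-0.003,0.029,0.001],[0,-0,-0.0002]],
[[-0.003,0.03,0],[0,-0,-0.0001]],
[[-0.003,0.029,0.001],[0.0001,-0,-0.0002]],
```

Emit:
send_rows(
  plan=[
    [[-0.003,0.03,0],[0,0,-0.0002]],
    [[-0.003,0.03,0],[0,0,-0.0002]],
    [[-0.003,0.029,0.001],[0,0,-0.0002]],
    [[-0.003,0.03,0],[0,0,-0.0001]],
    [[-0.003,0.029,0.001],[0,0,-0.0002]],
    [[0,0,0],[0,0,0]],
    [[0,0,0],[0,0,0]],
  ],
)

```text
time: 8.9
eef_pos: [0.5624, 0.0877, 0.0669]
tcp_rot: [0.706, 0.037, 0.115, -0.698]
contact_force: [0.2, 0.7, -0.8]
opening: 0.763
```

```bash
python3 - <<'E'
from path import *
s=get_state();print(s["time"],s["contact_force"],s["wrist_torque"])
t=np.radians(12)
P,Q=tcp(-.077,.0445,t,.0028);print("err",R.from_euler("z",-TY).apply(s["eef_pos"]-P),np.degrees((Q.inv()*R.from_quat(s["tcp_rot"])).as_rotvec()))
a=plan([(*tcp(-.0835,.0435,t,.0028),7)])
c=read_camera("wrist");T=wristT(c,s);cv2.imwrite("pics/w6.png",c["img"]);np.save("pics/w6T.npy",T)
sd=read_camera("side");cv2.imwrite("pics/s6.png",sd["img"])
a=cv2.rotate(c["img"],cv2.ROTATE_180)[230:400,180:440]
a=cv2.resize(a,None,fx=3,fy=2.0*1.5)
b=sd["img"][270:370,270:440];b=cv2.resize(b,None,fx=4,fy=4,interpolation=cv2.INTER_CUBIC)
cv2.imwrite("pics/c6.png",np.vstack([cv2.resize(a,(520,340)),np.pad(b,((0,0),(0,0),(0,0)))[:, :520] if b.shape[1]>=520 else b])[:600]); print(b.shape)
im=np.zeros((600,800,3),np.uint8);im[:260,:398]=cv2.resize(a,(398,260));im[:,400:800]=0;bb=cv2.resize(b,(544,320));im[265:585,:544]=bb
cv2.imwrite("pics/c6.png",im)
E
```

```text
8.9 [ 0.2236  0.7255 -0.846 ] [0.0311 0.1156 0.0148]
err [0.0024 0.0013 0.003 ] [ 0.0251 -0.0863 -0.3602]
[[-0.011,0.002,-0.001],[-0,0,0.0001]],
[[-0.011,0.002,-0.002],[-0,0,0.0002]],
[[-0.012,0.003,-0.001],[-0,0,0.0001]],
[[-0.011,0.002,-0.002],[-0,0.0001,0.0002]],
[[-0.012,0.003,-0.001],[-0,0,0.0001]],
[[-0.011,0.003,-0.002],[-0,0.0001,0.0002]],
[[-0.012,0.002,-0.001],[-0.0001,0,0.0001]],
(400, 680, 3)
```

View pics/c6.png

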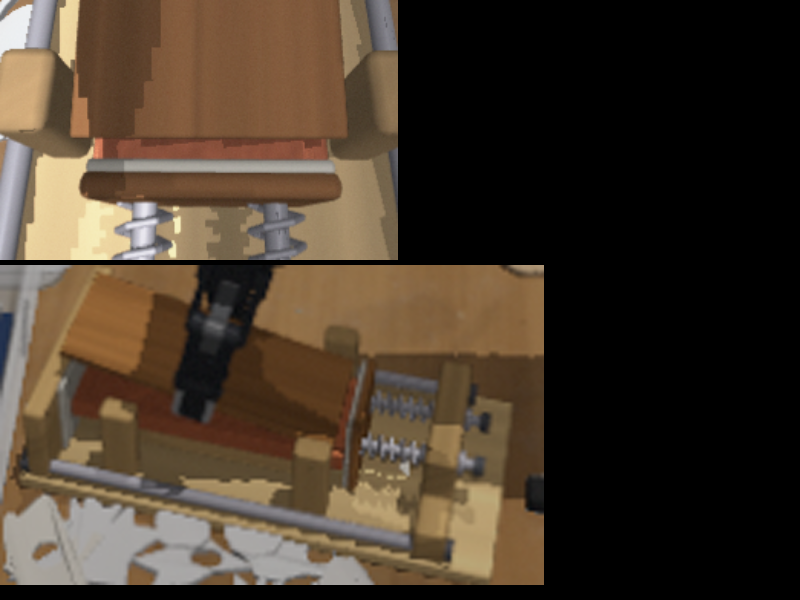

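The sheet is tilted between the blocks. Its near end is just clear of the follower's white face, with a red strip of tile visible between them, and the far end is above the fence. I'll check that the arm has settled before pressing.

Emit:
send_rows(
  plan=[
    [[0,0,0],[0,0,0]],
    [[0,0,0],[0,0,0]],
    [[0,0,0],[0,0,0]],
  ],
)

```text
time: 9.3
eef_pos: [0.5625, 0.0877, 0.0672]
tcp_rot: [0.706, 0.037, 0.115, -0.698]
contact_force: [-0.6, 0.4, -1.0]
opening: 0.763
```

```bash
cat >> path.py <<'E'
def err(x,z,tilt,off,**k):
    s=get_state();P,Q=tcp(x,z,np.radians(tilt),off,**k)
    print(s["time"],"err mm",1e3*R.from_euler("z",-TY).apply(s["eef_pos"]-P),"rot",np.degrees((Q.inv()*R.from_quat(s["tcp_rot"])).as_rotvec()),"F(frame)",R.from_euler("z",-TY).apply(s["contact_force"]),"M",s["wrist_torque"],"dq",np.abs(s["dq"]).max(),"op",s["opening"])
E
python3 - <<'E'
from path import *
err(-.077,.0445,12,.0028)
read_camera("side");err(-.077,.0445,12,.0028)
read_camera("side");err(-.077,.0445,12,.0028)
t=np.radians(12)
plan([(*tcp(-.0835,.0435,t,.0028),7)])
E
```

```text
9.3 err mm [2.5157 1.2615 3.3104] rot [ 0.0283 -0.0808 -0.3895] F(frame) [-0.6768  0.3703 -0.9612] M [ 0.0611  0.0629 -0.0158] dq 0.0023361557591919974 op 0.7625444935044129
9.35 err mm [2.5232 1.235  3.3221] rot [ 0.0289 -0.0751 -0.3874] F(frame) [ 0.5058  0.6331 -0.8327] M [0.0261 0.1308 0.0188] dq 0.0016498405617147757 op 0.7608272934013561
9.4 err mm [2.5146 1.235  3.3034] rot [ 0.026  -0.0812 -0.3882] F(frame) [ 0.5639 -0.0795 -0.2317] M [0.06   0.1502 0.0213] dq 0.0024300638817173945 op 0.7669627839812997
[[-0.012,0.003,-0.001],[-0,0,0.0002]],
[[-0.012,0.003,-0.002],[-0,0,0.0001]],
[[-0.011,0.003,-0.001],[-0,0,0.0002]],
[[-0.012,0.003,-0.002],[-0,0.0001,0.0001]],
[[-0.011,0.002,-0.001],[-0,0,0.0002]],
[[-0.012,0.003,-0.002],[-0,0.0001,0.0001]],
[[-0.011,0.002,-0.001],[-0.0001,0,0.0002]],
```

Emit:
send_rows(
  plan=[
    [[-0.012,0.003,-0.001],[0,0,0.0002]],
    [[-0.012,0.003,-0.002],[0,0,0.0001]],
    [[-0.011,0.003,-0.001],[0,0,0.0002]],
    [[-0.012,0.003,-0.002],[0,0.0001,0.0001]],
    [[-0.011,0.002,-0.001],[0,0,0.0002]],
    [[-0.012,0.003,-0.002],[0,0.0001,0.0001]],
    [[-0.011,0.002,-0.001],[0,0,0.0002]],
    [[0,0,0],[0,0,0]],
    [[0,0,0],[0,0,0]],
    [[0,0,0],[0,0,0]],
  ],
)

```text
time: 10.4
eef_pos: [0.554, 0.0874, 0.0633]
tcp_rot: [0.706, 0.035, 0.113, -0.698]
contact_force: [4.7, -0.4, -0.1]
opening: 0.761
```

```bash
python3 - <<'E'
from path import *
err(-.0835,.0435,12,.0028)
c=read_camera("wrist");cv2.imwrite("pics/w7.png",c["img"]);np.save("pics/w7T.npy",wristT(c))
err(-.0835,.0435,12,.0028)
# image location of follower's white face (rotated view), columns 200-330 -> profile
for f in("w6","w7"):
    a=cv2.rotate(cv2.imread(f"pics/{f}.png"),cv2.ROTATE_180)
    print(f,[tuple(a[y,300:340].mean(0).astype(int)) for y in range(312,366,3)])
E
```

```text
10.4 err mm [0.5779 0.0339 0.393 ] rot [ 0.0314 -0.0045 -0.0684] F(frame) [ 4.7649  0.0826 -0.1492] M [-0.0422 -0.6255 -0.0238] dq 0.003383907761800111 op 0.761091341307617
10.45 err mm [0.4297 0.0148 0.2601] rot [ 0.0282 -0.0095 -0.0486] F(frame) [ 4.8179  1.3153 -0.0474] M [-0.0217 -0.5784 -0.0253] dq 0.0019835501983623775 op 0.76621985240667
w6 [(np.int64(58), np.int64(87), np.int64(124)), (np.int64(58), np.int64(87), np.int64(124)), (np.int64(55), np.int64(83), np.int64(119)), (np.int64(46), np.int64(61), np.int64(104)), (np.int64(54), np.int64(73), np.int64(125)), (np.int64(59), np.int64(80), np.int64(137)), (np.int64(60), np.int64(80), np.int64(138)), (np.int64(65), np.int64(83), np.int64(134)), (np.int64(144), np.int64(150), np.int64(154)), (np.int64(162), np.int64(170), np.int64(173)), (np.int64(121), np.int64(129), np.int64(137)), (np.int64(46), np.int64(69), np.int64(100)), (np.int64(51), np.int64(77), np.int64(111)), (np.int64(53), np.int64(80), np.int64(115)), (np.int64(52), np.int64(78), np.int64(111)), (np.int64(47), np.int64(70), np.int64(101)), (np.int64(33), np.int64
[... 184 characters left out ...]
150), np.int64(154)), (np.int64(163), np.int64(171), np.int64(174)), (np.int64(111), np.int64(122), np.int64(130)), (np.int64(47), np.int64(71), np.int64(102)), (np.int64(52), np.int64(79), np.int64(113)), (np.int64(53), np.int64(81), np.int64(116)), (np.int64(51), np.int64(77), np.int64(110)), (np.int64(45), np.int64(69), np.int64(99)), (np.int64(33), np.int64(49), np.int64(69)), (np.int64(35), np.int64(53), np.int64(77)), (np.int64(38), np.int64(58), np.int64(83)), (np.int64(61), np.int64(84), np.int64(105)), (np.int64(87), np.int64(114), np.int64(133)), (np.int64(91), np.int64(120), np.int64(140)), (np.int64(89), np.int64(118), np.int64(138)), (np.int64(92), np.int64(121), np.int64(142))]
```

```bash
python3 - <<'E'
from path import *
c=read_camera("wrist")
for f,rows in(("w6",(334.5,343)),("w7",(316.5,325))):
    T=np.load(f"pics/{f}T.npy")
    for y in rows: print(f,R.from_euler("z",-TY).apply(onz(c,[(640-320,400-y)],.062,T)[0]-TC))
t=np.radians(12)
w=[(*tcp(-.0838,.0430,np.radians(a),.0028),1) for a in (10.5,9,7.5,6,4.5,3,2,1,0)]
plan(w)
E
```

```text
w6 [-0.0804  0.0009  0.062 ]
w6 [-0.0829  0.0009  0.062 ]
w7 [-0.0837 -0.0003  0.062 ]
w7 [-0.0863 -0.0003  0.062 ]
[[-0.006,0.022,-0],[-0.0001,0,0.0043]],
[[0,0.018,-0],[0,0,0.0041]],
[[0.001,0.017,-0],[0,0,0.0042]],
[[-0,0.017,-0],[0,0,0.0042]],
[[0,0.018,-0],[0,0,0.0041]],
[[0.001,0.017,-0],[0,0,0.0042]],
[[0,0.012,0],[0,0,0.0028]],
[[0,0.012,0],[0,0,0.0028]],
[[0.001,0.011,0],[0,0,0.0027]],
```

Emit:
send_rows(
  plan=[
    [[-0.008,0.022,0],[0,0,0.0043]],
    [[0,0.018,0],[0,0,0.0041]],
    [[0.001,0.017,0],[0,0,0.0042]],
    [[0,0.017,0],[0,0,0.0042]],
    [[0,0.018,0],[0,0,0.0041]],
    [[0.001,0.017,0],[0,0,0.0042]],
    [[0,0.012,0],[0,0,0.0028]],
    [[0,0.012,0],[0,0,0.0028]],
    [[0.001,0.011,0],[0,0,0.0027]],
    [[0,0,0],[0,0,0]],
    [[0,0,0],[0,0,0]],
    [[0,0,0],[0,0,0]],
  ],
)

```text
time: 11.7
eef_pos: [0.5547, 0.0873, 0.0455]
tcp_rot: [-0.706, 0.04, -0.039, 0.706]
contact_force: [5.0, -1.1, 0.3]
opening: 0.769
```

```bash
python3 - <<'E'
from path import *
err(-.0840,.0430,0,.0028)
c=read_camera("wrist");s=get_state();cv2.imwrite("pics/w8.png",c["img"]);np.save("pics/w8T.npy",wristT(c,s))
sd=read_camera("side");cv2.imwrite("pics/s8.png",sd["img"])
a=cv2.rotate(c["img"],cv2.ROTATE_180)
b=sd["img"][270:370,270:440];b=cv2.resize(b,None,fx=4.7,fy=4.7,interpolation=cv2.INTER_CUBIC)[:, :800]
im=np.zeros((600,800,3),np.uint8);im[:,:]=0
im[:470,:799]=b[:470,:799]; cv2.imwrite("pics/c8.png",im[:470])
E
```

```text
11.7 err mm [-0.4831  0.0077 -0.3239] rot [ 0.0202 -0.0153  0.0495] F(frame) [ 5.0894 -0.5488  0.3073] M [-0.0935 -0.742  -0.0349] dq 0.0023970542610331023 op 0.7687815372342477
```

View pics/c8.png

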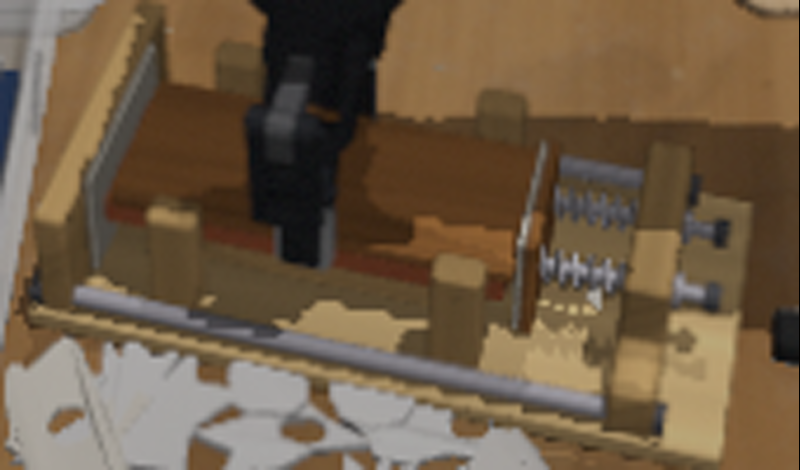

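The sheet lies flat inside the fence, with a gap left at the far end and the follower pressed back. I'll lower it the last bit and release it gently.

Emit:
send_rows(
  plan=[
    [[0,0.003,0],[0,0,0]],
    [[0,0.003,0],[0,0,0]],
    [[0,0,0],[0,0,0]],
  ],
)

```text
time: 12.1
eef_pos: [0.5547, 0.0874, 0.0448]
tcp_rot: [-0.706, 0.04, -0.039, 0.706]
contact_force: [4.9, -0.7, -0.1]
opening: 0.767
```

Emit:
send_rows(
  plan=[
    [[0,0,0],[0,0,0]],
    [[0,0,0],[0,0,0]],
    [[0,0,0],[0,0,0]],
    [[0,0,0],[0,0,0]],
  ],
  gripper=0.1,
)

```text
time: 12.5
eef_pos: [0.5538, 0.0875, 0.0442]
tcp_rot: [-0.706, 0.04, -0.038, 0.706]
contact_force: [-0.1, -0.3, -0.1]
opening: 0.897
```

```bash
python3 - <<'E'
from path import *
err(-.0840,.0420,0,.0028)
s=get_state()
p=s["eef_pos"];q=R.from_quat(s["tcp_rot"]); b=p+R.from_euler("z",TY).apply([-.03,0,.14])
plan([(p+[0,0,.025],q,3),(b,q,6)])
E
```

```text
12.5 err mm [-1.4129  0.0599 -0.6094] rot [ 0.0138 -0.0278  0.1758] F(frame) [-0.0456 -0.2623 -0.1165] M [-0.021  -0.0166  0.0213] dq 0.009231378771491524 op 0.8974495961878792
[[-0,-0.069,0],[0,0,0]],
[[-0,-0.07,0],[0,0,0]],
[[-0.001,-0.069,0],[0,0,0]],
[[-0.042,-0.16,0],[0,0,0]],
[[-0.042,-0.16,0],[0,0,0]],
[[-0.042,-0.159,0],[0,0,0]],
[[-0.042,-0.16,0],[0,0,0]],
[[-0.042,-0.159,0],[0,0,0]],
[[-0.043,-0.16,0],[0,0,0]],
```

Emit:
send_rows(
  plan=[
    [[0,-0.069,0],[0,0,0]],
    [[0,-0.07,0],[0,0,0]],
    [[0,-0.069,0],[0,0,0]],
    [[-0.042,-0.16,0],[0,0,0]],
    [[-0.042,-0.16,0],[0,0,0]],
    [[-0.042,-0.159,0],[0,0,0]],
    [[-0.042,-0.16,0],[0,0,0]],
    [[-0.042,-0.159,0],[0,0,0]],
    [[-0.043,-0.16,0],[0,0,0]],
    [[0,0,0],[0,0,0]],
    [[0,0,0],[0,0,0]],
    [[0,0,0],[0,0,0]],
  ],
)

```text
time: 13.7
eef_pos: [0.5242, 0.0906, 0.1837]
tcp_rot: [-0.706, 0.04, -0.039, 0.706]
contact_force: [0.2, 0.6, 0.4]
opening: 0.898
```

```bash
python3 - <<'E'
from path import *
s=get_state();c=read_camera("wrist");T=wristT(c,s);cv2.imwrite("pics/w9.png",c["img"]);np.save("pics/w9T.npy",T);print(s["time"],s["eef_pos"],s["dq"],s["contact_force"])
a=cv2.rotate(c["img"],cv2.ROTATE_180)
cv2.imwrite("pics/c9.png",cv2.resize(a[80:390,200:420],None,fx=1.9,fy=1.9,interpolation=cv2.INTER_CUBIC))
Q=tool(RK_YAW,np.pi/6); u,n,ey=Q.apply([1,0,0]),-Q.apply([0,1,0]),Q.apply([0,0,1])
P=rk([0,-.0595,.07])-.035*u+.11*n; print(P)
plan([(P,Q,13)])
E
```

```text
13.7 [0.5242 0.0906 0.1837] [-0.0005  0.0124  0.0042  0.0016  0.0005 -0.0008] [0.2484 0.5847 0.3544]
[ 0.4635 -0.4126  0.1478]
[[-0.003,0.023,-0.325],[-0.0005,0.0017,-0.0064]],
[[-0,0.024,-0.325],[-0.0004,0.0017,-0.0064]],
[[0.002,0.025,-0.325],[-0.0005,0.0017,-0.0064]],
[[0.005,0.026,-0.325],[-0.0004,0.0017,-0.0064]],
[[0.007,0.027,-0.324],[-0.0004,0.0017,-0.0065]],
[[0.01,0.028,-0.324],[-0.0005,0.0017,-0.0064]],
[[0.012,0.029,-0.324],[-0.0004,0.0017,-0.0065]],
[[0.014,0.031,-0.324],[-0.0005,0.0017,-0.0064]],
[[0.017,0.032,-0.324],[-0.0004,0.0017,-0.0065]],
[[0.018,0.034,-0.323],[-0.0005,0.0016,-0.0064]],
[[0.021,0.036,-0.323],[-0.0004,0.0017,-0.0065]],
[[0.022,0.037,-0.323],[-0.0005,0.0016,-0.0064]],
--
[[0.024,0.039,-0.322],[-0.0004,0.0017,-0.0065]],
```

View pics/c9.png

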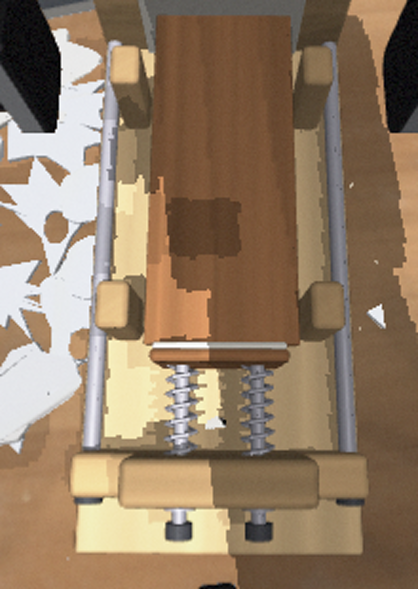

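The sheet sits flush between the fence (top edge y≈15) and the follower (y≈345), centred between the blocks. Now the tile.

Emit:
send_rows(
  plan=[
    [[-0.003,0.023,-0.325],[-0.0005,0.0017,-0.0064]],
    [[0,0.024,-0.325],[-0.0004,0.0017,-0.0064]],
    [[0.002,0.025,-0.325],[-0.0005,0.0017,-0.0064]],
    [[0.005,0.026,-0.325],[-0.0004,0.0017,-0.0064]],
    [[0.007,0.027,-0.324],[-0.0004,0.0017,-0.0065]],
    [[0.01,0.028,-0.324],[-0.0005,0.0017,-0.0064]],
    [[0.012,0.029,-0.324],[-0.0004,0.0017,-0.0065]],
    [[0.014,0.031,-0.324],[-0.0005,0.0017,-0.0064]],
    [[0.017,0.032,-0.324],[-0.0004,0.0017,-0.0065]],
    [[0.018,0.034,-0.323],[-0.0005,0.0016,-0.0064]],
    [[0.021,0.036,-0.323],[-0.0004,0.0017,-0.0065]],
    [[0.022,0.037,-0.323],[-0.0005,0.0016,-0.0064]],
  ],
)

```text
time: 14.95
eef_pos: [0.4681, -0.3752, 0.1503]
tcp_rot: [0.702, 0.086, 0.252, -0.66]
contact_force: [0.5, -0.2, 0.6]
opening: 0.899
```

Emit:
send_rows(
  plan=[
    [[0.024,0.039,-0.322],[-0.0004,0.0017,-0.0065]],
    [[0,0,0],[0,0,0]],
    [[0,0,0],[0,0,0]],
    [[0,0,0],[0,0,0]],
  ],
  gripper=0.15,
)

```text
time: 15.35
eef_pos: [0.4642, -0.4113, 0.148]
tcp_rot: [0.7, 0.096, 0.268, -0.655]
contact_force: [0.1, -0.1, 1.0]
opening: 0.849
```

```bash
python3 - <<'E'
from path import *
s=get_state();c=read_camera("wrist");T=wristT(c,s);cv2.imwrite("pics/w10.png",c["img"])
Q=tool(RK_YAW,np.pi/6); u,n,ey=Q.apply([1,0,0]),-Q.apply([0,1,0]),Q.apply([0,0,1]);o=RKO+[0,0,.07]
q=s["eef_pos"]-o;print(s["time"],s["qpos"],"u,y,n",q@u,q@ey,q@n,np.degrees((Q.inv()*R.from_quat(s["tcp_rot"])).as_rotvec()))
h=cv2.cvtColor(c["img"],cv2.COLOR_BGR2HSV)
m=((h[...,0]<10)&(h[...,1]>120)&(h[...,2]>40)).astype(np.uint8)
m=cv2.morphologyEx(m,cv2.MORPH_CLOSE,np.ones((5,5)))
for cn in sorted(cv2.findContours(m,cv2.RETR_EXTERNAL,cv2.CHAIN_APPROX_NONE)[0],key=cv2.contourArea)[-2:]:
    p=onplane(c,cn[:,0],o+n*.012,n,T)-o;a=np.c_[p@u,p@ey]
    print("area",cv2.contourArea(cn),a.min(0),a.max(0))
    for lo in(-.07,-.05,-.03,-.01,.01,.03,.05,.07):
        k=a[(a[:,0]>lo-.008)&(a[:,0]<lo+.008)]
        if len(k):print(lo,k[:,1].min(),k[:,1].max())
E
```

```text
15.35 [-1.0256  0.0907  2.0576  0.5849  0.6899 -2.7449] u,y,n -0.03461367699862782 -0.05809331966896536 0.1100366878630649 [ 0.1412  0.0101 -0.0391]
area 2.0 [ 0.1086 -0.1908] [ 0.1107 -0.1864]
area 15325.0 [-0.0821 -0.0904] [ 0.0773 -0.0302]
-0.07 -0.08918384895633673 -0.03018965536869732
-0.05 -0.08928032670541453 -0.030453970786543372
-0.03 -0.08944365548146938 -0.03055453984591794
-0.01 -0.08959154203142539 -0.0307065887802354
0.01 -0.08984641759904971 -0.030837615493036378
0.03 -0.08980009069591409 -0.03065873818176895
0.05 -0.08999378114075467 -0.03124281234375317
0.07 -0.09035910798623235 -0.03154935260118919
```

```bash
python3 - <<'E'
from path import *
Q=tool(RK_YAW,np.pi/6); u,n,ey=Q.apply([1,0,0]),-Q.apply([0,1,0]),Q.apply([0,0,1]);o=RKO+[0,0,.07]
plan([(o-.001*u-.0602*ey+.04*n,Q,5)])
E
```

```text
[[0.055,0.117,-0.004],[-0.0001,0,0]],
[[0.055,0.117,-0.004],[-0.0001,0,0]],
[[0.055,0.117,-0.004],[-0.0001,0,0.0001]],
[[0.056,0.117,-0.004],[-0,0,0]],
[[0.056,0.117,-0.005],[-0.0001,0.0001,0.0001]],
```

Emit:
send_rows(
  plan=[
    [[0.055,0.117,-0.004],[-0.0001,0,0]],
    [[0.055,0.117,-0.004],[-0.0001,0,0]],
    [[0.055,0.117,-0.004],[-0.0001,0,0.0001]],
    [[0.056,0.117,-0.004],[0,0,0]],
    [[0.056,0.117,-0.005],[-0.0001,0,0.0001]],
    [[0,0,0],[0,0,0]],
    [[0,0,0],[0,0,0]],
    [[0,0,0],[0,0,0]],
  ],
)

```text
time: 16.2
eef_pos: [0.5256, -0.4304, 0.1055]
tcp_rot: [0.701, 0.096, 0.268, -0.654]
contact_force: [0.4, -0.6, -0.4]
opening: 0.852
```

```bash
python3 - <<'E'
from path import *
Q=tool(RK_YAW,np.pi/6); u,n,ey=Q.apply([1,0,0]),-Q.apply([0,1,0]),Q.apply([0,0,1]);o=RKO+[0,0,.07]
s=get_state();q=s["eef_pos"]-o;print(s["time"],s["qpos"],"u,y,n",q@u,q@ey,q@n,np.degrees((Q.inv()*R.from_quat(s["tcp_rot"])).as_rotvec()))
plan([(o-.001*u-.0602*ey+.0115*n,Q,4)])
E
```

```text
16.2 [-0.9486  0.2701  1.9401  0.6037  0.5991 -2.7149] u,y,n -0.00023561583533859346 -0.06123999531735832 0.041141082251212845 [-0.1017 -0.0373 -0.0831]
[[-0.002,0.062,0.002],[0.0001,0,0.0001]],
[[-0.002,0.062,0.002],[0.0001,0,0]],
[[-0.001,0.061,0.002],[0,0.0001,0.0001]],
[[-0.002,0.062,0.003],[0.0001,0,0]],
```

j6 stays clear of its limit (-2.71 against -2.84). Descend and grip.

Emit:
send_rows(
  plan=[
    [[-0.002,0.062,0.002],[0.0001,0,0.0001]],
    [[-0.002,0.062,0.002],[0.0001,0,0]],
    [[-0.001,0.061,0.002],[0,0,0.0001]],
    [[-0.002,0.062,0.002],[0,0,0]],
    [[0,0,0],[0,0,0]],
    [[0,0,0],[0,0,0]],
  ],
)

```text
time: 16.8
eef_pos: [0.5394, -0.4334, 0.0783]
tcp_rot: [0.701, 0.095, 0.267, -0.655]
contact_force: [0.9, 0.4, 1.3]
opening: 0.851
```

Emit:
send_rows(
  plan=[
    [[0,0,0],[0,0,0]],
    [[0,0,0],[0,0,0]],
    [[0,0,0],[0,0,0]],
    [[0,0,0],[0,0,0]],
    [[0,0,0],[0,0,0]],
  ],
  gripper=1,
  grip_force=30,
)

```text
time: 17.3
eef_pos: [0.5395, -0.4337, 0.0792]
tcp_rot: [0.701, 0.096, 0.268, -0.654]
contact_force: [-2.2, 1.2, 2.9]
opening: 0.688
```

```bash
python3 - <<'E'
from path import *
Q=tool(RK_YAW,np.pi/6); u,n,ey=Q.apply([1,0,0]),-Q.apply([0,1,0]),Q.apply([0,0,1]);o=RKO+[0,0,.07]
s=get_state();q=s["eef_pos"]-o;print(s["time"],s["qpos"],s["opening"],s["contact_force"],"u,y,n",q@u,q@ey,q@n,np.degrees((Q.inv()*R.from_quat(s["tcp_rot"])).as_rotvec()))
p=s["eef_pos"];q0=R.from_quat(s["tcp_rot"])
Q1=q0*R.from_rotvec([0,np.radians(9),0])
plan([(p+.016*n,q0,3),(p-.045*u+.05*n,Q1,5),(p-.055*u+.10*n,Q1,4)])
E
```

```text
17.3 [-0.9324  0.3351  1.915   0.6315  0.5606 -2.7363] 0.6881785060331412 [-2.217   1.1792  2.9167] u,y,n -0.001070339522608228 -0.06093034218194667 0.011216438856569 [-0.0384 -0.0027 -0.0046]
[[0,-0.044,-0],[0,0,0]],
[[0,-0.045,-0],[0,0,0]],
[[0,-0.044,-0],[0,0,0]],
[[-0.075,-0.057,-0],[-0,0.005,-0]],
[[-0.075,-0.057,-0.002],[-0,0.005,0]],
[[-0.075,-0.057,-0.005],[0,0.005,0]],
[[-0.075,-0.056,-0.007],[0,0.005,-0]],
[[-0.074,-0.057,-0.01],[0,0.005,-0]],
[[-0.021,-0.104,-0.003],[0,0,-0]],
[[-0.02,-0.104,-0.003],[0,0,-0]],
[[-0.021,-0.104,-0.004],[0,0,-0]],
[[-0.02,-0.104,-0.003],[0,0,-0]],
```

Emit:
send_rows(
  plan=[
    [[0,-0.044,0],[0,0,0]],
    [[0,-0.045,0],[0,0,0]],
    [[0,-0.044,0],[0,0,0]],
    [[-0.075,-0.057,0],[0,0.005,0]],
    [[-0.075,-0.057,-0.002],[0,0.005,0]],
  ],
)

```text
time: 17.8
eef_pos: [0.5091, -0.4255, 0.0955]
tcp_rot: [0.692, 0.074, 0.29, -0.657]
contact_force: [-0.1, 0.2, -2.4]
opening: 0.694
```

```bash
python3 - <<'E'
from path import *
s=get_state();print(s["time"],s["qpos"],s["opening"],s["contact_force"])
E
```

```text
17.8 [-0.9677  0.2569  1.9787  0.63    0.5892 -2.6956] 0.6942051356783502 [-0.1389  0.1686 -2.4103]
```

Emit:
send_rows(
  plan=[
    [[-0.075,-0.057,-0.005],[0,0.005,0]],
    [[-0.075,-0.056,-0.007],[0,0.005,0]],
    [[-0.074,-0.057,-0.01],[0,0.005,0]],
    [[-0.021,-0.104,-0.003],[0,0,0]],
    [[-0.02,-0.104,-0.003],[0,0,0]],
    [[-0.021,-0.104,-0.004],[0,0,0]],
    [[-0.02,-0.104,-0.003],[0,0,0]],
    [[0,0,0],[0,0,0]],
  ],
)

```text
time: 18.6
eef_pos: [0.4443, -0.4098, 0.1395]
tcp_rot: [0.678, 0.044, 0.323, -0.659]
contact_force: [0.7, -0.3, -2.0]
opening: 0.692
```

```bash
python3 - <<'E'
from path import *
s=get_state();print(s["time"],s["qpos"],s["opening"],s["contact_force"],s["eef_pos"])
P,Q=tcp(-.076,.13,np.radians(12),.0112)
print(P,np.degrees((R.from_quat(s["tcp_rot"]).inv()*Q).as_rotvec()))
mid=np.array([.46,-.16,.19]);q0=R.from_quat(s["tcp_rot"])
from scipy.spatial.transform import Slerp
Qm=Slerp([0,1],R.concatenate([q0,Q]))(.45)
plan([(mid,Qm,8),(P+[0,0,.04],Q,9)])
E
```

```text
18.6 [-1.0568  0.0706  2.0977  0.6061  0.6825 -2.6375] 0.6918165218964842 [ 0.7297 -0.2765 -2.0025] [ 0.4443 -0.4098  0.1395]
[0.5591 0.0868 0.1576] [  1.6381 -16.567   18.2961]
[[-0.056,-0.071,0.25],[0.0003,-0.0026,0.0029]],
[[-0.053,-0.069,0.251],[0.0002,-0.0026,0.0029]],
[[-0.051,-0.068,0.252],[0.0003,-0.0026,0.0028]],
[[-0.048,-0.067,0.253],[0.0002,-0.0026,0.0029]],
[[-0.045,-0.066,0.254],[0.0003,-0.0026,0.0028]],
[[-0.042,-0.064,0.255],[0.0002,-0.0026,0.0029]],
[[-0.038,-0.064,0.255],[0.0003,-0.0026,0.0028]],
[[-0.036,-0.062,0.256],[0.0002,-0.0025,0.0029]],
[[0.026,0.011,0.245],[0.0003,-0.0028,0.0031]],
[[0.03,0.011,0.244],[0.0003,-0.0028,0.0031]],
[[0.035,0.011,0.244],[0.0003,-0.0028,0.0031]],
[[0.039,0.01,0.243],[0.0003,-0.0028,0.0031]],
--
[[0.044,0.01,0.242],[0.0003,-0.0028,0.0031]],
[[0.048,0.01,0.242],[0.0003,-0.0028,0.0031]],
[[0.052,0.009,0.24],[0.0002,-0.0028,0.0031]],
[[0.057,0.008,0.24],[0.0003,-0.0029,0.0031]],
[[0.062,0.008,0.238],[0.0002,-0.0028,0.0031]],
```

Emit:
send_rows(
  plan=[
    [[-0.056,-0.071,0.25],[0.0003,-0.0026,0.0029]],
    [[-0.053,-0.069,0.251],[0.0002,-0.0026,0.0029]],
    [[-0.051,-0.068,0.252],[0.0003,-0.0026,0.0028]],
    [[-0.048,-0.067,0.253],[0.0002,-0.0026,0.0029]],
    [[-0.045,-0.066,0.254],[0.0003,-0.0026,0.0028]],
    [[-0.042,-0.064,0.255],[0.0002,-0.0026,0.0029]],
    [[-0.038,-0.064,0.255],[0.0003,-0.0026,0.0028]],
    [[-0.036,-0.062,0.256],[0.0002,-0.0025,0.0029]],
    [[0.026,0.011,0.245],[0.0003,-0.0028,0.0031]],
    [[0.03,0.011,0.244],[0.0003,-0.0028,0.0031]],
    [[0.035,0.011,0.244],[0.0003,-0.0028,0.0031]],
    [[0.039,0.01,0.243],[0.0003,-0.0028,0.0031]],
  ],
)

```text
time: 19.8
eef_pos: [0.5041, -0.0483, 0.1921]
tcp_rot: [0.7, 0.037, 0.177, -0.691]
contact_force: [-0.0, -0.4, -1.2]
opening: 0.692
```

Emit:
send_rows(
  plan=[
    [[0.044,0.01,0.242],[0.0003,-0.0028,0.0031]],
    [[0.048,0.01,0.242],[0.0003,-0.0028,0.0031]],
    [[0.052,0.009,0.24],[0.0002,-0.0028,0.0031]],
    [[0.057,0.008,0.24],[0.0003,-0.0029,0.0031]],
    [[0.062,0.008,0.238],[0.0002,-0.0028,0.0031]],
    [[0,0,0],[0,0,0]],
    [[0,0,0],[0,0,0]],
    [[0,0,0],[0,0,0]],
  ],
)

```text
time: 20.6
eef_pos: [0.5583, 0.0869, 0.1961]
tcp_rot: [0.706, 0.034, 0.112, -0.699]
contact_force: [0.6, -0.4, -1.7]
opening: 0.693
```

```bash
python3 - <<'E'
from path import *
err(-.076,.17,12,.0112)
s=get_state();c=read_camera("wrist");cv2.imwrite("pics/w11.png",c["img"]);M=np.array(c["mount"])
h=cv2.cvtColor(c["img"],cv2.COLOR_BGR2HSV)
m=((h[...,0]<10)&(h[...,1]>120)&(h[...,2]>40)).astype(np.uint8)
m=cv2.morphologyEx(m,cv2.MORPH_CLOSE,np.ones((5,5)))
cn=max(cv2.findContours(m,cv2.RETR_EXTERNAL,cv2.CHAIN_APPROX_NONE)[0],key=cv2.contourArea)
p=onplane(c,cn[:,0],np.array([0,.0112-.012,0]),np.array([0,1.,0]),M)
print("tool-frame tile top: min",p.min(0),"max",p.max(0))
for lo in(-.07,-.05,-.03,.03,.06):
    k=p[abs(p[:,0]-lo)<.006]; print(lo,k[:,2].min(),k[:,2].max())
im=cv2.rotate(c["img"],cv2.ROTATE_180)
b=cv2.resize(im[90:350,150:490],None,fx=2.2,fy=2.2,interpolation=cv2.INTER_CUBIC);cv2.imwrite("pics/c11.png",b)
E
```

```text
20.6 err mm [-0.8514  0.0371 -1.4759] rot [ 0.0943 -0.0382  0.1603] F(frame) [ 0.6391 -0.3633 -1.6662] M [0.048  0.1729 0.0371] dq 0.00994386728040889 op 0.6932645836854623
tool-frame tile top: min [-0.0796 -0.0008 -0.0293] max [ 0.044  -0.0008  0.0301]
-0.07 -0.028605659899710898 0.030138015766507445
-0.05 -0.02871881328244756 0.029977310121917386
-0.03 -0.02880248158201868 0.029907757934563666
0.03 -0.028846726614173583 0.029448032701573115Traceback (most recent call last):
  File "<stdin>", line 11, in <module>
    return umr_minimum(a, axis, None, out, keepdims, initial, where)
ValueError: zero-size array to reduction operation minimum which has no identity
```

```bash
python3 - <<'E'
from path import *
t=np.radians(9)
plan([(*tcp(-.0765,.075,np.radians(10),.0112),7),(*tcp(-.0765,.052,t,.0112),5)])
E
```

```text
[[-0.022,0.113,0],[-0,0,0.0007]],
[[-0.022,0.113,0],[-0,0,0.0007]],
[[-0.021,0.113,0],[-0.0001,0,0.0008]],
[[-0.021,0.113,0],[-0,0,0.0007]],
[[-0.02,0.113,0],[-0.0001,0,0.0008]],
[[-0.02,0.113,0],[-0,0,0.0007]],
[[-0.019,0.112,0.001],[-0,0,0.0008]],
[[-0.006,0.04,-0],[-0,0,0.0006]],
[[-0.006,0.04,-0],[-0,0,0.0005]],
[[-0.006,0.04,-0],[-0,0,0.0006]],
[[-0.006,0.04,-0],[-0,0,0.0005]],
[[-0.006,0.041,-0],[-0,0,0.0006]],
```

Emit:
send_rows(
  plan=[
    [[-0.022,0.113,0],[0,0,0.0007]],
    [[-0.022,0.113,0],[0,0,0.0007]],
    [[-0.021,0.113,0],[0,0,0.0008]],
    [[-0.021,0.113,0],[-0.0001,0,0.0007]],
    [[-0.02,0.113,0],[0,0,0.0008]],
    [[-0.02,0.113,0],[0,0,0.0007]],
    [[-0.019,0.112,0.001],[0,0,0.0008]],
    [[-0.006,0.04,0],[0,0,0.0006]],
    [[-0.006,0.04,0],[0,0,0.0005]],
    [[-0.006,0.04,0],[0,0,0.0006]],
    [[-0.006,0.04,0],[0,0,0.0005]],
    [[-0.006,0.04,0],[0,0,0.0006]],
  ],
)

```text
time: 21.85
eef_pos: [0.561, 0.0875, 0.0764]
tcp_rot: [0.707, 0.017, 0.095, -0.701]
contact_force: [0.4, 0.5, -1.7]
opening: 0.691
```

Emit:
send_rows(
  plan=[
    [[0,0,0],[0,0,0]],
    [[0,0,0],[0,0,0]],
    [[0,0,0],[0,0,0]],
  ],
)

```text
time: 22.15
eef_pos: [0.5609, 0.0875, 0.0765]
tcp_rot: [0.707, 0.017, 0.095, -0.701]
contact_force: [0.0, -0.9, -3.0]
opening: 0.691
```

```bash
python3 - <<'E'
from path import *
err(-.0765,.052,9,.0112)
c=read_camera("wrist");s=get_state();cv2.imwrite("pics/w12.png",c["img"]);np.save("pics/w12T.npy",wristT(c,s))
sd=read_camera("side");cv2.imwrite("pics/s12.png",sd["img"])
a=cv2.rotate(c["img"],cv2.ROTATE_180)[230:400,180:440]
im=np.zeros((600,800,3),np.uint8);im[:260,:398]=cv2.resize(a,(398,260));im[265:600,:570]=cv2.resize(sd["img"][270:370,270:440],(570,335),interpolation=cv2.INTER_CUBIC)
cv2.imwrite("pics/c12.png",im[:,:570])
plan([(*tcp(-.0765,.0490,np.radians(9),.0112),4)])
E
```

```text
22.15 err mm [0.7975 0.9198 0.9504] rot [ 0.0701 -0.0897 -0.071 ] F(frame) [ 0.1365 -0.8498 -2.9597] M [-0.0049  0.1479  0.0333] dq 0.0025767008532630305 op 0.691417682663347
[[-0.003,0.008,-0.002],[-0,0.0001,0]],
[[-0.003,0.008,-0.002],[-0.0001,0.0001,0.0001]],
[[-0.003,0.008,-0.002],[-0,0,0]],
[[-0.003,0.008,-0.002],[-0.0001,0.0001,0.0001]],
```

View pics/c12.png

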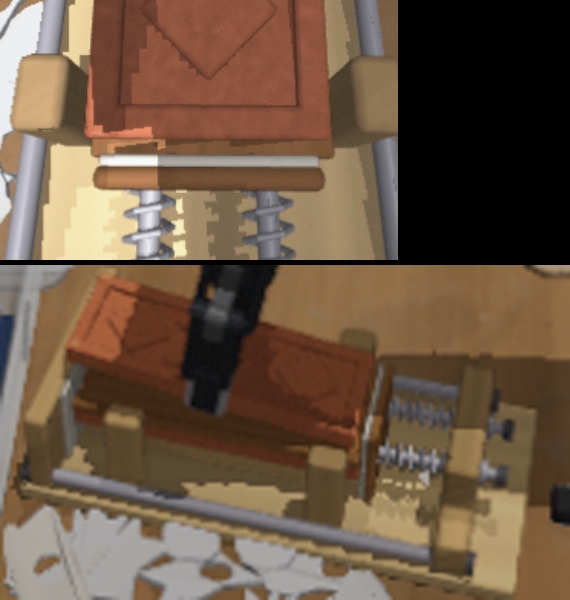

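The tile is held tilted above the sheet. Its near end is just in front of the follower's white strip (y≈160 in the crop) and its far end is above the fence. I'll lower it to touch gently, then press back.

Emit:
send_rows(
  plan=[
    [[-0.003,0.008,-0.002],[0,0,0]],
    [[-0.003,0.008,-0.002],[0,0.0001,0]],
    [[-0.003,0.008,-0.002],[0,0,0]],
    [[-0.003,0.008,-0.002],[0,0.0001,0]],
    [[0,0,0],[0,0,0]],
    [[0,0,0],[0,0,0]],
    [[0,0,0],[0,0,0]],
  ],
)

```text
time: 22.95
eef_pos: [0.5598, 0.0866, 0.0722]
tcp_rot: [0.707, 0.016, 0.095, -0.701]
contact_force: [-0.3, -1.0, -2.1]
opening: 0.691
```

```bash
python3 - <<'E'
from path import *
err(-.0765,.0490,9,.0112)
for i in range(3): read_camera("wrist");err(-.0765,.0490,9,.0112)
plan([(*tcp(-.0835,.0487,np.radians(9),.0112),7)])
E
```

```text
22.95 err mm [-0.1855 -0.0898 -0.3698] rot [ 0.0673 -0.0131 -0.0379] F(frame) [-0.1711 -1.0445 -2.1247] M [0.0366 0.044  0.0259] dq 0.001753744179321955 op 0.6912196038883919
23.0 err mm [-0.1904 -0.0648 -0.3472] rot [ 0.0666 -0.0163 -0.0399] F(frame) [ 0.5802 -0.3261 -1.0114] M [0.0278 0.1495 0.0244] dq 0.0014589147473394362 op 0.6909711473780688
23.05 err mm [-0.1926 -0.0605 -0.3502] rot [ 0.067  -0.0155 -0.0391] F(frame) [ 0.5664  0.5755 -2.3563] M [0.0161 0.1467 0.0016] dq 0.0011126077824623007 op 0.6910686726152027
23.1 err mm [-0.2043 -0.0633 -0.3426] rot [ 0.0663 -0.0161 -0.0373] F(frame) [-0.6134  0.3354 -2.4307] M [-0.0208  0.1384  0.0027] dq 0.001344365419705923 op 0.6921268177596468
[[-0.008,-0.001,0],[-0,0,0]],
[[-0.008,-0.001,0],[-0,0,0]],
[[-0.008,-0.001,0],[-0,0,0]],
[[-0.008,-0.002,0],[-0,0,0]],
[[-0.008,-0.001,0],[-0.0001,0,0]],
[[-0.008,-0.002,0],[-0,0,0.0001]],
[[-0.008,-0.001,0.001],[-0.0001,0,0]],
```

Emit:
send_rows(
  plan=[
    [[-0.008,-0.001,0],[0,0,0]],
    [[-0.008,-0.001,0],[0,0,0]],
    [[-0.008,-0.001,0],[0,0,0]],
    [[-0.008,-0.001,0],[0,0,0]],
    [[-0.008,-0.001,0],[0,0,0]],
    [[-0.008,-0.001,0],[0,0,0]],
    [[-0.008,-0.001,0],[0,0,0]],
    [[0,0,0],[0,0,0]],
    [[0,0,0],[0,0,0]],
    [[0,0,0],[0,0,0]],
  ],
)

```text
time: 24.1
eef_pos: [0.5536, 0.0874, 0.0724]
tcp_rot: [0.706, 0.017, 0.095, -0.701]
contact_force: [4.8, -0.5, -2.3]
opening: 0.695
```

```bash
python3 - <<'E'
from path import *
err(-.0835,.0487,9,.0112)
c=read_camera("wrist");s=get_state();T=wristT(c,s);cv2.imwrite("pics/w13.png",c["img"]);err(-.0835,.0487,9,.0112)
for f,TT in(("w12",np.load("pics/w12T.npy")),("w13",T)):
    a=cv2.rotate(cv2.imread(f"pics/{f}.png"),cv2.ROTATE_180).astype(int)
    for sl in(slice(262,272),slice(320,345)):
        col=a[290:370,sl].mean(1); white=np.where((col[:,0]>100)&(abs(col[:,0]-col[:,2])<30))[0]+290
        if len(white): 
            for y in(white[0],white[-1]+1): print(f,sl.start,y,R.from_euler("z",-TY).apply(onz(c,[(640-320,400-y)],.062,TT)[0]-TC))
plan([(*tcp(-.0838,.0483,np.radians(a),.0112),1) for a in (8,7,6,5,4,3,2,1,0)])
E
```

```text
24.1 err mm [ 0.5714 -0.0441  0.1291] rot [ 0.0734 -0.0163 -0.1228] F(frame) [ 4.8398  0.0125 -2.2777] M [-0.037  -0.7108  0.0349] dq 0.0015309366385949804 op 0.6947623394478876
24.15 err mm [ 0.5709 -0.0385  0.0998] rot [ 0.0735 -0.0154 -0.1205] F(frame) [ 4.0509 -0.2339 -1.7611] M [-0.0674 -0.7359  0.0185] dq 0.0010439325057112802 op 0.6958251271379958
w12 262 331 [-0.08    0.0004  0.062 ]
w12 262 370 [-0.0928  0.0004  0.062 ]
w12 320 332 [-0.0803  0.0004  0.062 ]
w12 320 339 [-0.0827  0.0004  0.062 ]
w13 262 321 [-0.0841 -0.0004  0.062 ]
w13 262 370 [-0.0999 -0.0004  0.062 ]
w13 320 322 [-0.0845 -0.0004  0.062 ]
w13 320 329 [-0.0868 -0.0004  0.062 ]
[[-0.006,0.015,0],[-0.0002,0,0.0031]],
[[0.001,0.011,0],[-0,0,0.0028]],
[[0.002,0.012,0],[-0,0,0.0028]],
[[0.001,0.012,0],[-0,0,0.0027]],
[[0.002,0.011,0],[-0,0,0.0028]],
[[0.001,0.012,0],[0,0,0.0028]],
[[0.002,0.012,0],[0,0,0.0028]],
[[0.001,0.011,0],[0,0,0.0028]],
[[0.002,0.012,0],[0,0,0.0027]],
```

Emit:
send_rows(
  plan=[
    [[-0.008,0.014,0],[0,0,0.0031]],
    [[0.001,0.011,0],[0,0,0.0028]],
    [[0.002,0.012,0],[0,0,0.0028]],
    [[0.001,0.012,0],[0,0,0.0027]],
    [[0.002,0.011,0],[0,0,0.0028]],
    [[0.001,0.012,0],[0,0,0.0028]],
    [[0.002,0.012,0],[0,0,0.0028]],
    [[0.001,0.011,0],[0,0,0.0028]],
    [[0.002,0.012,0],[0,0,0.0027]],
    [[0,0,0],[0,0,0]],
    [[0,0,0],[0,0,0]],
    [[0,0,0],[0,0,0]],
  ],
)

```text
time: 25.35
eef_pos: [0.5548, 0.0872, 0.0591]
tcp_rot: [-0.706, 0.04, -0.039, 0.706]
contact_force: [5.3, 0.0, -1.0]
opening: 0.686
```

```bash
python3 - <<'E'
from path import *
err(-.0840,.0483,0,.0112)
c=read_camera("wrist");s=get_state();err(-.0840,.0483,0,.0112)
sd=read_camera("side");cv2.imwrite("pics/s14.png",sd["img"])
cv2.imwrite("pics/c14.png",cv2.resize(sd["img"][270:370,270:440],None,fx=4.7,fy=4.7,interpolation=cv2.INTER_CUBIC))
plan([(*tcp(-.0840,.0479,0,.0112),3)])
E
```

```text
25.35 err mm [-0.4517 -0.0639 -0.4018] rot [ 0.0638 -0.0278  0.0829] F(frame) [ 5.2147  0.6297 -0.9615] M [-0.072  -0.8188 -0.0206] dq 0.003026479536558847 op 0.6860440274883189
25.4 err mm [-0.4771 -0.0388 -0.4001] rot [ 0.0655 -0.0273  0.0827] F(frame) [ 5.1329  0.4129 -1.4987] M [-0.0499 -0.8151 -0.0142] dq 0.0022380127252274217 op 0.6934693138736325
[[0.001,0,0],[-0.0001,0,-0.0001]],
[[0.001,0,0],[-0,0,-0.0001]],
[[0.002,0,0],[-0.0001,0.0001,-0]],
```

View pics/c14.png

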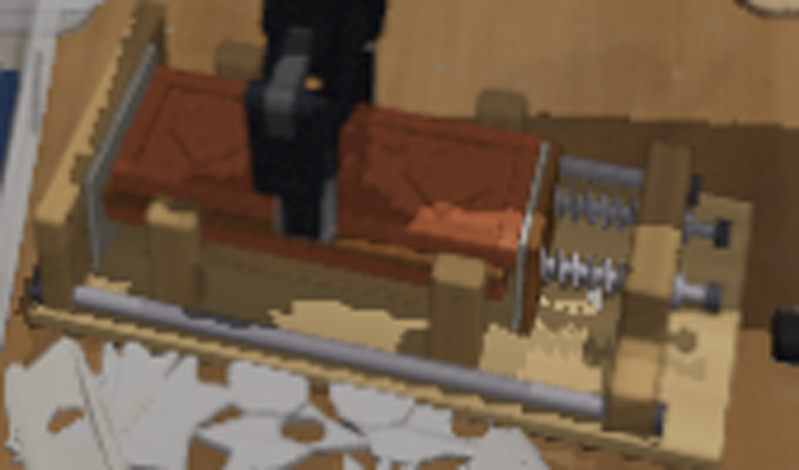

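The tile is flat inside the fence with the follower pressed about 4 mm. I'll lower it a hair and release.

Emit:
send_rows(
  plan=[
    [[0.001,0.002,0],[0,0,0]],
    [[0,0.001,0],[0,0,0]],
    [[0,0,0],[0,0,0]],
    [[0,0,0],[0,0,0]],
  ],
)

```text
time: 25.85
eef_pos: [0.5548, 0.0872, 0.0589]
tcp_rot: [-0.706, 0.04, -0.039, 0.706]
contact_force: [5.3, -0.7, 0.0]
opening: 0.689
```

Emit:
send_rows(
  plan=[
    [[0,0,0],[0,0,0]],
    [[0,0,0],[0,0,0]],
    [[0,0,0],[0,0,0]],
    [[0,0,0],[0,0,0]],
    [[0,0,0],[0,0,0]],
  ],
  gripper=0.12,
)

```text
time: 26.35
eef_pos: [0.5542, 0.0873, 0.0585]
tcp_rot: [-0.706, 0.04, -0.038, 0.706]
contact_force: [-0.1, 0.4, -0.4]
opening: 0.88
```

```bash
python3 - <<'E'
from path import *
err(-.0840,.0480,0,.0112)
E
```

```text
26.35 err mm [-1.0062 -0.0474 -0.6826] rot [ 0.0586 -0.0309  0.1419] F(frame) [-0.1561  0.427  -0.3875] M [ 0.0166 -0.0129 -0.0031] dq 0.002923245113988721 op 0.8803010621338929
```

Forces read zero, so the tile is free. I'll lift away straight up, then back, and look.

Emit:
send_rows(
  plan=[
    [[0,-0.07,0],[0,0,0]],
    [[0,-0.07,0],[0,0,0]],
    [[0,-0.07,0],[0,0,0]],
    [[-0.04,-0.16,0],[0,0,0]],
    [[-0.04,-0.16,0],[0,0,0]],
    [[-0.04,-0.16,0],[0,0,0]],
    [[-0.04,-0.16,0],[0,0,0]],
    [[-0.04,-0.16,0],[0,0,0]],
    [[-0.04,-0.16,0],[0,0,0]],
    [[0,0,0],[0,0,0]],
    [[0,0,0],[0,0,0]],
    [[0,0,0],[0,0,0]],
  ],
)

```text
time: 27.55
eef_pos: [0.5257, 0.0902, 0.1982]
tcp_rot: [-0.706, 0.04, -0.038, 0.706]
contact_force: [-0.7, 0.1, 0.2]
opening: 0.879
```

```bash
python3 - <<'E'
from path import *
s=get_state();c=read_camera("wrist");T=wristT(c,s);print(s["time"],s["eef_pos"],s["contact_force"])
cv2.imwrite("pics/w15.png",c["img"]);sd=read_camera("side")["img"];cv2.imwrite("pics/s15.png",sd)
a=cv2.resize(cv2.rotate(c["img"],cv2.ROTATE_180)[80:390,200:420],(355,500),interpolation=cv2.INTER_CUBIC)
b=cv2.resize(sd[270:370,270:440],(440,259),interpolation=cv2.INTER_CUBIC)
t=read_camera("top")["img"];d=cv2.resize(t[125:300,270:530],(357,240))
im=np.zeros((500,800,3),np.uint8);im[:,:355]=a;im[:259,360:]=b;im[260:500,360:717]=d
cv2.imwrite("pics/c15.png",im)
h=cv2.cvtColor(c["img"],cv2.COLOR_BGR2HSV);m=((h[...,0]<10)&(h[...,1]>120)&(h[...,2]>40)).astype(np.uint8)
m=cv2.morphologyEx(m,cv2.MORPH_CLOSE,np.ones((7,7)))
cn=max(cv2.findContours(m,cv2.RETR_EXTERNAL,cv2.CHAIN_APPROX_NONE)[0],key=cv2.contourArea)
p=R.from_euler("z",-TY).apply(onz(c,cn[:,0],.060,T)-TC);print("tile top extents in frame",p.min(0),p.max(0))
E
```

```text
27.55 [0.5257 0.0902 0.1982] [-0.7407  0.0764  0.1739]
tile top extents in frame [-0.0808 -0.0298  0.06  ] [0.0784 0.0302 0.06  ]
```

The picture limit is reached, so the remaining checks are numeric: follower position, tile top height and tilt from the side view, and the cups against the first picture.

```bash
python3 - <<'E'
from path import *
c=read_camera("wrist");s=get_state();T=wristT(c,s)
E_=R.from_euler("z",TY)
a=cv2.rotate(c["img"],cv2.ROTATE_180).astype(int)
for X in(285,300,315,330):
    col=a[230:330,X-3:X+3].mean(1);w=np.where((col.min(1)>120)&(abs(col[:,0]-col[:,2])<40))[0]+230
    if len(w): print("white rows",X,w.min(),w.max(),[E_.inv().apply(onz(c,[(640-X,400-y)],.062,T)[0]-TC)[0] for y in(w.min(),w.max())])
# side-view: triangulate-free check: project expected tile top corners & compare with mask corners
sd=read_camera("side");h=cv2.cvtColor(sd["img"],cv2.COLOR_BGR2HSV)
m=((h[...,0]<10)&(h[...,1]>120)&(h[...,2]>30)).astype(np.uint8)
m[:,:270]=0;m[:270]=0;m[370:]=0;m[:,440:]=0
ys,xs=np.where(m);P=np.c_[xs,ys]
f=lambda z:proj(sd,[TC+E_.apply([x,y,z]) for x,y in((.08,.03),(.08,-.03),(-.08,-.03),(-.08,.03))])
print("pred top z60\n",f(.060),"\nz64\n",f(.064))
for d in((-1,-1),(1,-1),(1,1),(-1,0.)): k=P[np.argmax(P@np.array(d))];print("mask extreme",d,k)
t=read_camera("top")["img"];t0=cv2.imread("pics/top0.png")
for n,(x0,x1,y0,y1) in dict(grey=(288,332,190,230),egg=(380,408,160,188),bowl=(445,515,155,222)).items():
    print(n,"mean abs diff",np.abs(t[y0:y1,x0:x1].astype(int)-t0[y0:y1,x0:x1]).mean())
print(s["contact_force"],s["time"])
E
```

```text
white rows 285 264 266 [np.float64(-0.0801108348718437), np.float64(-0.08167548032171996)]
white rows 300 264 313 [np.float64(-0.08010567261379557), np.float64(-0.11703509786099667)]
white rows 315 264 305 [np.float64(-0.08010231754692133), np.float64(-0.111194227237097)]
white rows 330 264 266 [np.float64(-0.08010076859585971), np.float64(-0.08166525591736405)]
pred top z60
 [[290.1265 305.1518]
 [300.4325 282.7272]
 [382.6002 297.652 ]
 [376.8559 322.0839]] 
z64
 [[289.9764 303.6168]
 [300.319  281.2151]
 [382.7109 296.1154]
 [376.9579 320.5289]]
mask extreme (-1, -1) [302 284]
mask extreme (1, -1) [382 299]
mask extreme (1, 1) [376 333]
mask extreme (-1, 0.0) [292 304]
grey mean abs diff 11.683522727272727
egg mean abs diff 15.382227891156463
bowl mean abs diff 14.74641080312722
[ 0.0354 -0.3315  0.1812] 27.75
```

```bash
python3 - <<'E'
from path import *
for cam in("top","side"):
    t=cv2.cvtColor(read_camera(cam)["img"],cv2.COLOR_BGR2GRAY);t0=cv2.cvtColor(cv2.imread(f"pics/{cam}0.png"),cv2.COLOR_BGR2GRAY)
    B=dict(grey=(288,332,190,230),egg=(378,410,158,190),bowl=(445,515,155,222),ref_knife=(425,505,15,45)) if cam=="top" else dict(grey=(305,350,214,262),egg=(306,334,117,142),bowl=(316,370,82,118),ref=(175,220,120,170))
    for n,(x0,x1,y0,y1) in B.items():
        r=cv2.matchTemplate(t[y0-8:y1+8,x0-8:x1+8],t0[y0:y1,x0:x1],cv2.TM_CCOEFF_NORMED);_,v,_,l=cv2.minMaxLoc(r)
        print(cam,n,"corr %.3f shift"%v,l[0]-8,l[1]-8)
E
```

```text
top grey corr 0.998 shift 0 0
top egg corr 0.997 shift 0 0
top bowl corr 0.999 shift 0 0
top ref_knife corr 0.998 shift 0 0
side grey corr 0.628 shift 0 0
side egg corr 0.220 shift 0 0
side bowl corr 0.481 shift 0 0
side ref corr 0.999 shift 0 0
```

```bash
python3 -c "
from plant import *
print(sign_off())"
```

```text
the job is handed in; nothing more can be done
None
```

I laid the separator sheet on the tile in the tray, then laid the relief tile face up on the sheet, and handed the job in at about 28 s of the 64 s allowed. For each piece the low near end pressed the follower back about 3.5–4.5 mm by camera, with 5 N at the wrist, and then I let the far end down inside the fence.

**Last checks:**
- **Follower:** its face was back at -80.1 mm, against -80.0 to -80.4 mm at rest, so both pieces are flush.
- **Tile:** its top spans -80.8 to 78.4 mm along the tray and about ±30 mm across. Its corners in the side view match a flat tile at 60 mm to within about 2 pixels (3 to 4 mm). A tile left tilted on the fence would have shown.
- **Cups and bowl:** they had not shifted in the top view (correlation 0.997 or better, zero shift). The side view matched them poorly, most likely because the arm was in front of them.
- **Robot:** open, clear of everything, and reading about zero force.

I could not view the final picture, because the 12-picture limit was reached. The end state is therefore confirmed by these numbers and by the last picture before release, which showed the tile flat inside the fence.

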